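# Gauge the edger's rollers, fit the good ones and lock them with retaining rings

### The arm

A 7-joint arm with a two-finger parallel gripper is mounted at the origin on a cart in front of the work surface, level with it; the furniture and walls round the work are solid. World frame = base frame: x ahead of the robot, y to its left, z up, the work surface at z = 0. Lengths are in m, angles in rad, forces in N, time in s.
With the tool pointing down it reaches from about 0.4 to 0.85 m from the base axis. Payload 4.5 kg.
Tool frame: the origin (TCP) lies at the very end of the fingers, on their centre line; the grasp point (between the pads) lies grip_depth behind it (grip_depth is the distance from the TCP to the grasp point, in m); x points along the fingers, y is the direction in which the jaws open and shut, and the axes are right-handed (so a half turn about x gives the same grasp; the last joint's range is limited). The gripper opens to 88 mm and grips with 3 to 60 N. Pads are 18 mm wide; open, the fingers measure 123 mm over their backs; the gripper's body (75 mm by 187 mm) begins 45 mm behind the grasp point.
Start: joints at [-1.124, 0.689, -0.195, 1.565, 0.157, 0.902, -0.215], TCP at [0.251, 0.573, 0.239] pointing down, gripper open.
Joint ranges: [-3.01, 3.01], [-0.46, 2.08], [-1.47, 1.51], [0.13, 2.56], [-1, 4.14], [0.04, 2.09], [-2.66, 2.66]. Speed limits (rad/s): [2.57, 2.57, 3.14, 3.14, 3.14, 3.14, 3.14].

### API

Orientations are given as [roll, pitch, yaw] about the fixed x, y, z axes, in that order (R = Rz(yaw) Ry(pitch) Rx(roll)).
In Python, from plant import * gives the robot as it stands. The module is installed in compiled form; this text tells all that it offers.
- The arm moves only by the shell command python3 -m pendant 'ROWS' [FORCE]. ROWS is JSON, a list of rows, each an object of numbers: "tx", "ty", "tz": the shift along the tool's x, y, z in m; "yaw": the turn about the tool's x in rad; "claw": the opening, from 0 (shut) to 1 (fully open). A call has 1 to 20 rows; each row is the pose to reach, as a shift and turn from the pose measured when the call began, along the tool's axes at that moment; what a row does not reach only later rows make up. A row lasts 1/10 s, in which the tool goes at most 50 mm and 8.59 degrees, less where a joint would pass 70% of its speed; a pose out of reach is approached as far as the arm can. A call with a gripper value outside its range is refused whole. The fingers move at their own pace and stop on an object; FORCE is the grip in N (left out, the last holds). Time passes only in rows, so rows that repeat a pose let the fingers close. It gives the time, the measured TCP pose, the force and the opening at its end, in the units of the state.
- state(): the state, without advancing time (a new reading comes with each control period).
- get_image(name): name is "scene" or "top"; returns the picture (420x560x3 uint8, blue, green, red); there is no depth.
- calibration(name): a dict with "camera_matrix" (3x3 intrinsics, pixels), "R" (3x3) and "t" (3): a world point X has camera coordinates R X + t. Camera axes: x right, y down, z forward; pixel columns grow to the right and rows downward; lengths in m; the calibration is good to about 2 mm. A picture is of the moment at which its call begins. calibration takes no time and is no camera call.
- job_done(): hands the job in, once; it reports no verdict.
The state is a dict: "time": time; "q": joint angles; "qd": joint speeds; "joint_torque": joint torques, N m; "ee_pos": TCP position; "tcp_rot": TCP orientation; "wrist_force": force on the tool from outside, world axes, zero at the start; "moment": the same for the moment, N m; "width": finger opening in m.
Only numpy, scipy, OpenCV 4.12 (cv2) and the standard library are available. Lean on these libraries where they do the work, as an engineer would, in place of code of your own. Each camera call takes 0.05 s, during which the arm holds its last target.

### The job

Sort the loose steel rollers for the lens edger's carriage with the wear-limit pin: a roller that slides right down over the pin is worn out and goes in the grey scrap tray, one that stops on the pin's top is good and goes right down on an axle of the carriage, one roller to an axle. When all are sorted, lock each good roller: take the ring pliers, put their tips in the eyes of a retaining ring, squeeze to spread it, carry it over the axle's end and let it close into the groove just above the roller. Finally hang the pliers back upright in their wooden block, and leave the loupe, glue bottle and caliper alone.

Things in the scene. Friction and masses are not known exactly. Their poses are not given: they have to be found in the camera images.
- roller_1: steel guide roller: plain tube 46 mm outside, 24 mm high, about 110 g, standing on its flat end; origin at the centre of its underside, z up its axis. Bore about 29.4 mm (good) or 34.4 mm (worn); the wear-limit pin shows which. 3 to 5 rollers are present: one or two good, two or three worn
- roller_2: another roller, the same outside as roller_1, bore 29.4 or 34.4 mm; may be absent
- roller_3: another roller, the same outside as roller_1, bore 29.4 or 34.4 mm; may be absent
- roller_4: another roller, the same outside as roller_1, bore 29.4 or 34.4 mm; may be absent
- roller_5: another roller, the same outside as roller_1, bore 29.4 or 34.4 mm; may be absent
- ring_1: steel retaining ring (circlip) lying flat, 4 mm thick, 18 g, inside 24.6 mm, outside 33.6 mm diameter, open at +x where each arm ends in an eye 13.6 mm across with a hole 7.4 mm wide. Origin at the circle's centre on the underside, +x towards the eyes; hole centres at x = 19.5, y = +8.5 and -8.5 mm relaxed
- ring_1_left (a joint): outward swing (rad) of the +y arm of ring_1 about x = -13.5, y = 5.5 mm: 0 relaxed, 0.4 at most; sprung inward, about 1.7 N at the eye relaxed and 6 N at 0.27
- ring_1_right (a joint): the same of the -y arm. With 0.25 or more on both arms the ring passes over an axle's 27 mm end, its origin then held about 2.3 mm off the axle's centre, on the side away from the eyes
- ring_2: second retaining ring, the same as ring_1
- ring_2_left (a joint): as ring_1_left
- ring_2_right (a joint): as ring_1_right
- gauge_seat (a point): wear-limit pin: upright steel pin, 31.8 mm diameter, top chamfered 2 mm, on a round foot 64 mm wide, fixed. This point is on its axis at the top of the foot, 10 mm above the worktop; the pin's top is 36 mm above it. A worn roller slides down until its underside is at this point, a good one stops on the pin's top
- tray_floor (a point): grey open scrap tray for worn rollers, fixed, 120 mm along its x, 172 mm along its y, walls 22 mm high and 3 mm thick. This point is the centre of its inner floor, 3 mm above the worktop
- carriage: aluminium carriage plate, 172 mm along x, 66 mm along y, top 14 mm up, fixed; two upright axles at x = -48 and +48 mm. Each axle has a collar 38 mm wide, 18 mm up, for the roller to stand on, then is 27 mm thick up to 55 mm height, but for a ring groove 24 mm thick from 41.5 to 47 mm height, just above the top of a seated roller (42 mm)
- axle1_seat (a point): on the axis of axle 1 at the collar's top (18 mm up): seat of a roller's underside. The underside of a ring in the groove lies 24 mm above this point
- axle2_seat (a point): on the axis of axle 2 at the collar's top (18 mm up): seat of a roller's underside. The underside of a ring in the groove lies 24 mm above this point
- pliers: external-ring pliers hanging tips down, 160 mm long, 140 g. Origin midway between the tips' ends, z up to the handles, y the line along which tips and handles move. Two pins, 4 mm thick, 6 mm long below the jaws' shoulders, at y = +5.6 and -5.6 mm relaxed. Take them by the black handle grips, 110 to 160 mm above the tips: 63 mm over the outsides relaxed, at 137 mm height
- pliers_left (a joint): swing (rad) of the +y lever about the bolt 72 mm above the tips: 0 relaxed, 0.235 at the built-in stop. Squeezing the handles spreads the tips: at the stop the handles measure about 32 mm, the pins stand 44 mm apart and 3 mm higher. The handles spring back with 5 N relaxed to 11 N at the stop, 7 N more with a ring
- pliers_right (a joint): the same of the -y lever. With the handles squeezed by 5 mm in all (to 58 mm), the pliers can be carried and the pins stand 18 mm apart, much as the eyes of a relaxed ring do
- pliers_block: wooden block 74 mm high on a foot of 60 x 76 mm, fixed, with a pocket from above, 15 mm wide (x) and 34 mm long (y), in which the pliers hang by the ends of their bolt, their y along the pocket's y; origin under its centre. With the pliers home their tips are 6 mm above the worktop
- eye_loupe: bystander: black eye loupe, 37 mm wide, 34 mm high, origin under its centre
- glue_bottle: bystander: small white glue bottle, 27 mm wide, 66 mm high, origin under its centre
- caliper: bystander: small caliper lying flat, 150 mm long, origin under its centre
Not all that is in view belongs to the job. Leave any green or pink look-alike of the roller_3 alone.

How it is judged:
By the outcome, as a careful person would: the job done as asked, in the order asked, and still so for the second after the job is handed in, with the robot touching nothing.
Of roller_1, roller_3 only 1 to 2 are there at a start; the rules pass over those that are not, and their reading is None.
Of roller_2, roller_4, roller_5 only 2 to 3 are there at a start; the rules pass over those that are not, and their reading is None.
At some moment in a run one of roller_1, roller_3, roller_2, roller_4, roller_5, ring_1, ring_2 may be knocked a few centimetres aside while the robot is not near it.
It also fails if it takes over 210 s, if anything falls off the work surface, if the arm or the gripper's body presses on something with over 40 N, if the wrist force passes 120 N, or if a joint passes its speed limit or range.

## Working session

There is one attempt and no reset: what is moved stays moved. The work goes in short steps, Python scripts to look and compute and a shell command to move; the robot and the scene stay as the last step left them, time stands still between calls to the robot, and variables do not carry over. Pictures are saved under pics/ and viewed, and the job is handed in when it is done.

```bash
mkdir -p pics; ls
python3 - <<'E'
from plant import *
import cv2
print(state())
for n in ("scene","top"):
    im=get_image(n); cv2.imwrite(f"pics/{n}0.png",im)
    c=calibration(n); print(n,c)
E
```

```text
pics
{'time': 0.0, 'q': array([-1.12418709,  0.68997248, -0.1945071 ,  1.56638725,  0.15728333,
        0.90249936, -0.21509147]), 'qd': array([ 1.36503160e-03, -9.17721336e-04, -5.50042967e-04, -2.66071149e-05,
       -1.53473490e-03,  2.32573915e-04,  2.10530259e-03]), 'joint_torque': array([-1.64292724e-04, -5.27567983e+01, -1.26668762e+00, -1.53426701e+01,
       -5.25709928e-02,  6.68105960e-03,  1.74623706e-04]), 'ee_pos': array([0.25052296, 0.5718754 , 0.23790552]), 'tcp_rot': array([-1.5009365 ,  1.56891962, -1.91366315]), 'wrist_force': array([ 0.0242535 , -0.50276213, -0.45062942]), 'moment': array([0.01759191, 0.06348997, 0.00430207]), 'width': 0.08822945945462064}
scene {'camera_matrix': array([[388.67384767,   0.        , 283.91918048],
       [  0.        , 388.67384767, 209.88874512],
       [  0.        ,   0.        ,   1.        ]]), 'R': array([[ 0.84613601, -0.53281848, -0.01258292],
       [-0.34973865, -0.53727372, -0.76747627],
       [ 0.40216507,  0.65379004, -0.64095385]]), 't': array([-0.51672263,  0.19019002,  1.03310144])}
top {'camera_matrix': array([[466.6577956 ,   0.        , 280.15371381],
       [  0.        , 466.6577956 , 210.80771482],
       [  0.        ,   0.        ,   1.        ]]), 'R': array([[-0.01854313, -0.99980693, -0.00650037],
       [-0.96482513,  0.0195988 , -0.26216094],
       [ 0.26223773,  0.00141043, -0.96500227]]), 't': array([-0.09113125,  0.55431251,  1.68053756])}
```

```bash
cat > h.py <<'E'
import cv2, numpy as np
from plant import *
def shot(n,tag):
    im=get_image(n); cv2.imwrite(f"pics/{n}_{tag}.png",im); return im
def crop(im,x0,y0,x1,y1,s,f):
    c=cv2.resize(im[y0:y1,x0:x1],None,fx=s,fy=s,interpolation=cv2.INTER_CUBIC)
    for u in range((x0//10+1)*10,x1,10):
        cv2.line(c,((u-x0)*s,0),((u-x0)*s,4 if u%50 else 12),(0,255,255),1)
        if u%20==0: cv2.putText(c,str(u),((u-x0)*s,14),0,.35,(0,255,255),1)
    for v in range((y0//10+1)*10,y1,10):
        cv2.line(c,(0,(v-y0)*s),(4,(v-y0)*s),(0,255,255),1)
        if v%10==0: cv2.putText(c,str(v),(5,(v-y0)*s+4),0,.35,(0,255,255),1)
    cv2.imwrite(f"pics/{f}.png",c)
def p2w(n,u,v,z):
    c=calibration(n);K=c["camera_matrix"];R=c["R"];t=c["t"]
    d=R.T@np.linalg.solve(K,[u,v,1.]);o=-R.T@t
    return o+d*(z-o[2])/d[2]
def w2p(n,X):
    c=calibration(n);q=c["camera_matrix"]@(c["R"]@np.array(X,float)+c["t"]);return q[:2]/q[2]
def toolrot(rpy):
    from scipy.spatial.transform import Rotation as Ro
    return Ro.from_euler('xyz',rpy).as_matrix()
E
python3 - <<'E'
from h import *
im=cv2.imread("pics/top0.png");crop(im,140,190,240,260,8,"c1");crop(im,240,190,340,260,8,"c2");crop(im,300,190,400,260,8,"c3")
s=cv2.imread("pics/scene0.png");crop(s,190,130,310,220,6,"s1");crop(s,210,190,330,280,6,"s2");crop(s,280,220,420,320,5,"s3")
E
cat >> h.py <<'E'
from scipy.optimize import minimize
def circ(x,y,z,r,n=72):
    a=np.linspace(0,2*np.pi,n,endpoint=False);return np.c_[x+r*np.cos(a),y+r*np.sin(a),np.full(n,z)]
def proj(n,P):
    c=calibration(n);q=(c["R"]@np.asarray(P).T).T+c["t"];q=(c["camera_matrix"]@q.T).T;return q[:,:2]/q[:,2:]
def hullscore(g,n,P,d=1.0):
    h=cv2.convexHull(proj(n,P).astype(np.float32))[:,0,:]
    # resample
    h2=np.r_[h,h[:1]];L=np.r_[0,np.cumsum(np.linalg.norm(np.diff(h2,axis=0),axis=1))]
    s=np.linspace(0,L[-1],120,endpoint=False);u=np.c_[np.interp(s,L,h2[:,0]),np.interp(s,L,h2[:,1])]
    c=u.mean(0);t=np.roll(u,-1,0)-np.roll(u,1,0);nn=np.c_[t[:,1],-t[:,0]];nn/=np.linalg.norm(nn,axis=1)[:,None]+1e-9
    nn*=np.sign((nn*(u-c)).sum(1))[:,None]
    f=lambda p:cv2.remap(g,p[:,0].astype(np.float32)[:,None],p[:,1].astype(np.float32)[:,None],cv2.INTER_LINEAR)[:,0]
    return float((f(u-d*nn)-f(u+d*nn)).mean())
def fitcyl(im,n,x,y,r,z0,z1,rng=.012):
    g=cv2.cvtColor(im,cv2.COLOR_BGR2GRAY).astype(np.float32)
    best=None
    for st,w in ((.003,rng),(.001,.003),(.0003,.001)):
        x0,y0=(x,y) if best is None else best[1:]
        for dx in np.arange(-w,w+1e-9,st):
            for dy in np.arange(-w,w+1e-9,st):
                s=hullscore(g,n,np.r_[circ(x0+dx,y0+dy,z0,r),circ(x0+dx,y0+dy,z1,r)])
                if best is None or s>best[0]: best=(s,x0+dx,y0+dy)
    return best
def goto(x,y,z,th=None):
    """print pendant numbers; th = jaw heading deg"""
    s=state();R=toolrot(s["tcp_rot"]);p=s["ee_pos"]
    d=R.T@(np.array([x,y,z])-p);h=np.degrees(np.arctan2(R[1,1],R[0,1]))
    out=dict(tx=round(d[0],4),ty=round(d[1],4),tz=round(d[2],4))
    if th is not None:
        e=(th-h+90)%180-90; out["yaw"]=round(-np.radians(e),4)
    print("t",round(s["time"],2),"pos",p.round(4),"head",round(h,1),"tilt",np.degrees(np.arccos(-R[2,0])).round(2),"F",s["wrist_force"].round(1),"w",round(s["width"],4),"q7",s["q"][6].round(2));print(out);return out
E
python3 - <<'E'
from h import *
T=cv2.imread("pics/top0.png");S=cv2.imread("pics/scene0.png")
rt={'a':(306.5,204.5),'b':(308.8,235.5),'c':(341,237.5),'d':(363.5,213)}
rs={'a':(316.5,237),'b':(281.5,255),'c':(304,287),'d':(356,295)}
for k in rt:
    p=p2w("top",*rt[k],.014);q=p2w("scene",*rs[k],.014)
    print(k,p.round(4),q.round(4),np.round(fitcyl(T,"top",p[0],p[1],.023,0,.024),4),np.round(fitcyl(S,"scene",p[0],p[1],.023,0,.024),4))
# pin, axle tops, foot
for nm,ut,us,z in (('pin',(277.5,203.5),(291.5,208),.046),('ax far',(200,206.5),(245.5,161),.055),('ax near',(198,231),(221,169.5),.055)):
    print(nm,p2w("top",*ut,z).round(4),p2w("scene",*us,z).round(4))
p=p2w("top",277,208,.01);print('foot',np.round(fitcyl(T,"top",p[0],p[1],.032,0,.01),4),np.round(fitcyl(S,"scene",p[0],p[1],.032,0,.01),4))
goto(.6,0,.2,0)
E
```

```text
a [ 0.5921 -0.2051  0.014 ] [ 0.5964 -0.2012  0.014 ] [149.6563   0.5937  -0.2035] [74.7107  0.5957 -0.1998]
b [ 0.4683 -0.2098  0.014 ] [ 0.4727 -0.2068  0.014 ] [118.5378   0.4705  -0.2103] [80.6845  0.4705 -0.2063]
c [ 0.458  -0.3327  0.014 ] [ 0.4618 -0.333   0.014 ] [161.3159   0.4592  -0.3361] [116.5907   0.4612  -0.3335]
d [ 0.5533 -0.4251  0.014 ] [ 0.5567 -0.424   0.014 ] [95.9742  0.5558 -0.4276] [33.0628  0.5593 -0.4261]
pin [ 0.5892 -0.0922  0.046 ] [ 0.5865 -0.0828  0.046 ]
ax far [0.5807 0.2035 0.055 ] [0.5866 0.2154 0.055 ]
ax near [0.4851 0.2085 0.055 ] [0.4909 0.2141 0.055 ]
foot [70.9002  0.585  -0.0881] [53.0515  0.5929 -0.0765]
t 0.1 pos [0.2506 0.572  0.238 ] head 66.4 tilt 0.09 F [ 0.1 -0.6 -0.3] w 0.088 q7 -0.22
{'tx': np.float64(0.0387), 'ty': np.float64(-0.3837), 'tz': np.float64(0.5495), 'yaw': np.float64(1.1581)}
```

Run:
```python
from h import *
import plant; print(plant.__dict__.get('grip_depth'), [k for k in dir(plant) if k[0]!='_'])
goto(.5947,-.2017,.09,90)
```

```text
0.0187 ['IKError', 'calibration', 'get_image', 'grip_depth', 'job_done', 'state']
t 0.1 pos [0.2506 0.572  0.238 ] head 66.4 tilt 0.09 F [ 0.1 -0.6 -0.3] w 0.088 q7 -0.22
{'tx': np.float64(0.149), 'ty': np.float64(-0.5704), 'tz': np.float64(0.6256), 'yaw': np.float64(-0.4127)}
```

```bash
python3 -m pendant '[{"tx":0.02,"ty":-0.5704,"tz":0.6256,"yaw":-0.4127,"claw":1},{"tx":0.02,"ty":-0.5704,"tz":0.6256,"yaw":-0.4127,"claw":1},{"tx":0.02,"ty":-0.5704,"tz":0.6256,"yaw":-0.4127,"claw":1},{"tx":0.02,"ty":-0.5704,"tz":0.6256,"yaw":-0.4127,"claw":1},{"tx":0.02,"ty":-0.5704,"tz":0.6256,"yaw":-0.4127,"claw":1},{"tx":0.02,"ty":-0.5704,"tz":0.6256,"yaw":-0.4127,"claw":1},{"tx":0.02,"ty":-0.5704,"tz":0.6256,"yaw":-0.4127,"claw":1},{"tx":0.02,"ty":-0.5704,"tz":0.6256,"yaw":-0.4127,"claw":1},{"tx":0.02,"ty":-0.5704,"tz":0.6256,"yaw":-0.4127,"claw":1},{"tx":0.02,"ty":-0.5704,"tz":0.6256,"yaw":-0.4127,"claw":1},{"tx":0.02,"ty":-0.5704,"tz":0.6256,"yaw":-0.4127,"claw":1},{"tx":0.02,"ty":-0.5704,"tz":0.6256,"yaw":-0.4127,"claw":1},{"tx":0.02,"ty":-0.5704,"tz":0.6256,"yaw":-0.4127,"claw":1},{"tx":0.02,"ty":-0.5704,"tz":0.6256,"yaw":-0.4127,"claw":1},{"tx":0.02,"ty":-0.5704,"tz":0.6256,"yaw":-0.4127,"claw":1},{"tx":0.08,"ty":-0.5704,"tz":0.6256,"yaw":-0.4127,"claw":1},{"tx":0.149,"ty":-0.5704,"tz":0.6256,"yaw":-0.4127,"claw":1},{"tx":0.149,"ty":-0.5704,"tz":0.6256,"yaw":-0.4127,"claw":1},{"tx":0.149,"ty":-0.5704,"tz":0.6256,"yaw":-0.4127,"claw":1},{"tx":0.149,"ty":-0.5704,"tz":0.6256,"yaw":-0.4127,"claw":1}]' 10
python3 - <<'E'
from h import *
goto(.5947,-.2017,.004,90)
shot("top","1");shot("scene","1")
E
```

```text
time: 2.1
ee_pos: [0.5929, -0.2023, 0.0875]
tcp_rot: [-3.012, 1.565, -3.014]
wrist_force: [-0.4, 0.1, 0.3]
width: 0.0878
t 2.1 pos [ 0.5929 -0.2023  0.0875] head 89.9 tilt 0.32 F [-0.4  0.1  0.3] w 0.0878 q7 1.44
{'tx': np.float64(0.0835), 'ty': np.float64(0.0007), 'tz': np.float64(0.0022), 'yaw': np.float64(-0.0017)}
```

```bash
python3 -m pendant '[{"tx":0.0415,"ty":0.0007,"tz":0.0022,"claw":1},{"tx":0.0835,"ty":0.0007,"tz":0.0022,"claw":1},{"tx":0.0835,"ty":0.0007,"tz":0.0022,"claw":1},{"tx":0.0835,"ty":0.0007,"tz":0.0022,"claw":0.4},{"tx":0.0835,"ty":0.0007,"tz":0.0022,"claw":0.4},{"tx":0.0835,"ty":0.0007,"tz":0.0022,"claw":0.4},{"tx":0.0835,"ty":0.0007,"tz":0.0022,"claw":0.4},{"tx":0.0835,"ty":0.0007,"tz":0.0022,"claw":0.4}]' 8
python3 - <<'E'
from h import *
goto(.5947,-.2017,.004,0)
E
```

```text
t 2.2 pos [ 0.5955 -0.2     0.0913] head 90.1 tilt 0.05 F [0.4 0.8 0.3] w 0.0883 q7 1.44
{'tx': np.float64(0.0873), 'ty': np.float64(-0.0016), 'tz': np.float64(-0.0008), 'yaw': np.float64(-1.5695)}validation failed for argument at $[0]...
```

```bash
python3 -m pendant '[{"tx":0.045,"ty":-0.0016,"tz":-0.0008,"yaw":0,"claw":1},{"tx":0.0873,"ty":-0.0016,"tz":-0.0008,"yaw":0,"claw":1},{"tx":0.0873,"ty":-0.0016,"tz":-0.0008,"yaw":0,"claw":1},{"tx":0.0873,"ty":-0.0016,"tz":-0.0008,"yaw":0,"claw":0.4},{"tx":0.0873,"ty":-0.0016,"tz":-0.0008,"yaw":0,"claw":0.4},{"tx":0.0873,"ty":-0.0016,"tz":-0.0008,"yaw":0,"claw":0.4},{"tx":0.0873,"ty":-0.0016,"tz":-0.0008,"yaw":0,"claw":0.4},{"tx":0.0873,"ty":-0.0016,"tz":-0.0008,"yaw":0,"claw":0.4}]' 8
python3 - <<'E'
from h import *
goto(.5947,-.2017,.004,0)
E
```

```text
time: 3.0
ee_pos: [0.595, -0.2018, 0.0047]
tcp_rot: [-0.365, 1.569, -0.364]
wrist_force: [-0.4, -0.5, -0.3]
width: 0.0499
t 3.0 pos [ 0.595  -0.2018  0.0047] head 90.1 tilt 0.1 F [-0.4 -0.5 -0.3] w 0.0499 q7 1.39
{'tx': np.float64(0.0007), 'ty': np.float64(0.0001), 'tz': np.float64(-0.0003), 'yaw': np.float64(-1.5696)}
```

```bash
python3 -m pendant '[{"tx":0.0,"ty":0,"tz":0,"yaw":0,"claw":0.4},{"tx":0.0,"ty":0,"tz":0,"yaw":0,"claw":0.4},{"tx":0.0,"ty":0,"tz":0,"yaw":0,"claw":0.8},{"tx":0.0,"ty":0,"tz":0,"yaw":0,"claw":0.8},{"tx":0.0,"ty":0,"tz":0,"yaw":0,"claw":0.8},{"tx":0.0,"ty":0,"tz":0,"yaw":0.14,"claw":0.8},{"tx":0.0,"ty":0,"tz":0,"yaw":0.28,"claw":0.8},{"tx":0.0,"ty":0,"tz":0,"yaw":0.42,"claw":0.8},{"tx":0.0,"ty":0,"tz":0,"yaw":0.56,"claw":0.8},{"tx":0.0,"ty":0,"tz":0,"yaw":0.7,"claw":0.8},{"tx":0.0,"ty":0,"tz":0,"yaw":0.84,"claw":0.8},{"tx":0.0,"ty":0,"tz":0,"yaw":0.98,"claw":0.8},{"tx":0.0,"ty":0,"tz":0,"yaw":1.12,"claw":0.8},{"tx":0.0,"ty":0,"tz":0,"yaw":1.26,"claw":0.8},{"tx":0.0,"ty":0,"tz":0,"yaw":1.4,"claw":0.8},{"tx":0.0,"ty":0,"tz":0,"yaw":1.54,"claw":0.8},{"tx":0.0,"ty":0,"tz":0,"yaw":1.572,"claw":0.8},{"tx":0.0,"ty":0,"tz":0,"yaw":1.572,"claw":0.8}]' 8
python3 - <<'E'
from h import *
goto(.5947,-.2017,.004,0)
T=shot("top","2");crop(T,250,180,350,250,8,"t2")
E
```

```text
time: 4.8
ee_pos: [0.595, -0.2016, 0.0047]
tcp_rot: [1.174, 1.569, -0.394]
wrist_force: [-0.2, 0.5, -0.3]
width: 0.0705
t 4.8 pos [ 0.595  -0.2016  0.0047] head 0.1 tilt 0.1 F [-0.2  0.5 -0.3] w 0.0705 q7 0.38
{'tx': np.float64(0.0007), 'ty': np.float64(-0.0003), 'tz': np.float64(0.0001), 'yaw': np.float64(0.0024)}
```

```bash
python3 -m pendant '[{"tx":0.0,"ty":0,"tz":0,"yaw":0,"claw":0.4},{"tx":0.0,"ty":0,"tz":0,"yaw":0,"claw":0.4},{"tx":0.0,"ty":0,"tz":0,"yaw":0,"claw":0.4},{"tx":0.0,"ty":0,"tz":0,"yaw":0,"claw":0.4},{"tx":0.0,"ty":0,"tz":0,"yaw":0,"claw":0.4},{"tx":0.0,"ty":0,"tz":0,"yaw":0,"claw":0.4}]' 25
python3 - <<'E'
from h import *
goto(.5947,-.2017,.064,0)
T=cv2.imread("pics/top0.png");S=cv2.imread("pics/scene0.png")
crop(T,262,190,292,220,20,"pt");crop(S,275,195,310,230,20,"ps")
E
```

```text
time: 5.45
ee_pos: [0.5949, -0.2017, 0.0047]
tcp_rot: [1.168, 1.569, -0.4]
wrist_force: [-1.3, 0.6, -0.1]
width: 0.0462
t 5.45 pos [ 0.5949 -0.2017  0.0047] head 0.2 tilt 0.08 F [-1.3  0.6 -0.1] w 0.0462 q7 0.38
{'tx': np.float64(-0.0593), 'ty': np.float64(-0.0001), 'tz': np.float64(0.0), 'yaw': np.float64(0.0028)}
```

```bash
cat > pin.py <<'E'
from h import *
def feats(n,x,y):
    f=proj(n,np.r_[circ(x,y,.01,.032),circ(x,y,0,.032)]);p=proj(n,circ(x,y,.044,.0159));b=proj(n,circ(x,y,.01,.0159));t=proj(n,circ(x,y,.046,.0139))
    if n=="top": return np.array([f[:,0].min(),f[:,0].max(),f[:,1].max(),b[:,1].max()])
    return np.array([p[:,0].min(),p[:,0].max(),f[:,0].min(),f[:,0].max(),f[:,1].max(),min(p[:,1].min(),t[:,1].min())])
from scipy.optimize import least_squares
for n,m in (("top",[269,285,216.2,211.7]),("scene",[287.8,298,282.6,302.8,225.3,206.3])):
    m=np.array(m)-.48
    r=least_squares(lambda q:feats(n,*q)-m,[.59,-.085]);print(n,r.x.round(4),(r.fun).round(2))
E
python3 pin.py
```

```text
top [ 0.5845 -0.0878] [-0.19  0.19  0.07 -0.07]
scene [ 0.5897 -0.0826] [-0.2   0.01 -0.09  0.28  1.   -1.08]
```

```bash
python3 -m pendant '[{"tx":-0.03,"ty":0,"tz":0,"yaw":0,"claw":0.4},{"tx":-0.07,"ty":0,"tz":0,"yaw":0,"claw":0.4},{"tx":-0.07,"ty":0,"tz":0,"yaw":0,"claw":0.4}]' 25
```

```text
time: 5.75
ee_pos: [0.5982, -0.2031, 0.0793]
tcp_rot: [1.226, 1.56, -0.342]
wrist_force: [0.7, -0.6, -0.0]
width: 0.0461
```

```bash
cat >> pin.py <<'E'
mt=np.array([269,285,216.2,211.7])-.48;ms=np.array([287.8,298,282.6,302.8,225.3,206.3])-.48
w=np.array([1,1,1,1,.4,.4])
r=least_squares(lambda q:np.r_[feats("top",q[0]-.0012,q[1]-.0018)-mt,w*(feats("scene",q[0]+.0008,q[1]+.0019)-ms)],[.59,-.085]);print(r.x.round(4),r.fun.round(2))
goto(*r.x,.066,0)
E
python3 pin.py
```

```text
top [ 0.5845 -0.0878] [-0.19  0.19  0.07 -0.07]
scene [ 0.5897 -0.0826] [-0.2   0.01 -0.09  0.28  1.   -1.08]
[ 0.5871 -0.0865] [-0.07  0.29 -0.27 -0.41 -0.34 -0.12 -0.23  0.16  0.63 -0.22]
t 5.75 pos [ 0.5982 -0.2031  0.0793] head 0.1 tilt 0.61 F [ 0.7 -0.6 -0. ] w 0.0461 q7 0.38
{'tx': np.float64(0.0128), 'ty': np.float64(-0.0109), 'tz': np.float64(-0.1167), 'yaw': np.float64(0.0026)}
```

```bash
python3 -m pendant '[{"tx":0.0,"ty":-0.0109,"tz":-0.05,"yaw":0.0,"claw":0.4},{"tx":0.0,"ty":-0.0109,"tz":-0.1,"yaw":0.0,"claw":0.4},{"tx":0.01,"ty":-0.0111,"tz":-0.1167,"yaw":0.0,"claw":0.4},{"tx":0.0128,"ty":-0.0111,"tz":-0.1167,"yaw":0.0,"claw":0.4},{"tx":0.0128,"ty":-0.0111,"tz":-0.1167,"yaw":0.0,"claw":0.4}]' 25
python3 - <<'E'
from h import *
goto(.587,-.0863,.0507,0)
S=shot("scene","3");crop(S,250,160,340,240,8,"s3b")
E
```

```text
time: 6.25
ee_pos: [0.5864, -0.0875, 0.0651]
tcp_rot: [1.053, 1.561, -0.515]
wrist_force: [0.0, -0.6, -0.4]
width: 0.0459
t 6.25 pos [ 0.5864 -0.0875  0.0651] head 0.1 tilt 0.57 F [ 0.  -0.6 -0.4] w 0.0459 q7 0.24
{'tx': np.float64(0.0144), 'ty': np.float64(0.0005), 'tz': np.float64(-0.0013), 'yaw': np.float64(0.0025)}
```

```bash
python3 -m pendant '[{"tx":0.008,"ty":0.0003,"tz":-0.001,"yaw":0.0,"claw":0.4},{"tx":0.014,"ty":0.0003,"tz":-0.001,"yaw":0.0,"claw":0.4},{"tx":0.017,"ty":0.0003,"tz":-0.001,"yaw":0.0,"claw":0.4},{"tx":0.017,"ty":0.0003,"tz":-0.001,"yaw":0.0,"claw":0.4}]' 25
```

```text
time: 6.7
ee_pos: [0.5864, -0.0887, 0.0478]
tcp_rot: [0.934, 1.561, -0.637]
wrist_force: [-0.3, -0.3, -2.4]
width: 0.0463
```

```bash
python3 -m pendant '[{"tx":0.0,"ty":0.0,"tz":0.0,"yaw":0.0,"claw":0.4},{"tx":0.0,"ty":0.0,"tz":0.0,"yaw":0.0,"claw":0.4}]' 25
python3 - <<'E'
from h import *
goto(.587,-.0863,.0477,0)
S=shot("scene","4");crop(S,250,160,340,240,8,"s4b")
E
```

```text
time: 6.9
ee_pos: [0.5865, -0.0889, 0.0479]
tcp_rot: [0.942, 1.561, -0.629]
wrist_force: [-0.0, -0.2, -1.1]
width: 0.0463
t 6.9 pos [ 0.5865 -0.0889  0.0479] head -0.0 tilt 0.58 F [-0.  -0.2 -1.1] w 0.0463 q7 0.24
{'tx': np.float64(0.0002), 'ty': np.float64(0.0005), 'tz': np.float64(-0.0026), 'yaw': np.float64(-0.0007)}
```

```bash
python3 -m pendant '[{"tx":0.004,"ty":0.0,"tz":-0.001,"yaw":0.0,"claw":0.4},{"tx":0.008,"ty":0.0,"tz":-0.001,"yaw":0.0,"claw":0.4},{"tx":0.012,"ty":0.0,"tz":-0.001,"yaw":0.0,"claw":0.4},{"tx":0.012,"ty":0.0,"tz":-0.001,"yaw":0.0,"claw":0.4},{"tx":0.012,"ty":0.0,"tz":-0.001,"yaw":0.0,"claw":0.4}]' 25
python3 - <<'E'
from h import *
goto(.587,-.0863,.0477,0)
S=shot("scene","5");crop(S,250,160,340,240,8,"s5b")
E
```

```text
time: 7.45
ee_pos: [0.5861, -0.0886, 0.0355]
tcp_rot: [0.812, 1.561, -0.76]
wrist_force: [-1.0, -4.2, -3.4]
width: 0.0462
t 7.45 pos [ 0.5861 -0.0886  0.0355] head -0.1 tilt 0.56 F [-1.  -4.2 -3.4] w 0.0462 q7 0.24
{'tx': np.float64(-0.0122), 'ty': np.float64(0.001), 'tz': np.float64(-0.0022), 'yaw': np.float64(-0.0011)}
```

```bash
python3 -m pendant '[{"tx":0.006,"ty":0.0,"tz":0.001,"yaw":0.0,"claw":0.4},{"tx":0.012,"ty":0.0,"tz":0.001,"yaw":0.0,"claw":0.4},{"tx":0.018,"ty":0.0,"tz":0.001,"yaw":0.0,"claw":0.4},{"tx":0.02,"ty":0.0,"tz":0.001,"yaw":0.0,"claw":0.4},{"tx":0.02,"ty":0.0,"tz":0.001,"yaw":0.0,"claw":0.4}]' 25
```

```text
time: 8.0
ee_pos: [0.5864, -0.0889, 0.0151]
tcp_rot: [0.882, 1.562, -0.689]
wrist_force: [-0.1, 0.7, -1.9]
width: 0.046
```

Run:
```python
from h import *
P=[p2w("top",u-.48,v-.48,.022)+[.0012,.0018,0] for u,v in ((252.9,222.7),(300,225.9),(297.8,258.5),(250,255.8))]
for p in P: print(p.round(4))
P=np.array(P);c=P.mean(0);print(c, np.linalg.norm(P[0]-P[1]),np.linalg.norm(P[1]-P[2]))
S=[p2w("scene",u-.48,v-.48,.022)+[-.0008,-.0019,0] for u,v in ((210+295/6,190+95/6),(210+455/6,190+300/6),(210+210/6,190+400/6),(210+80/6,190+175/6))]
for p in S: print(p.round(4))
print(np.mean(S,0))
d=P[0]-P[1]+P[3]-P[2];print(np.degrees(np.arctan2(d[1],d[0])))
goto(c[0],c[1]-.053,.0865,0)
```

```text
[0.5243 0.0076 0.022 ]
[ 0.508  -0.1733  0.022 ]
[ 0.382  -0.1613  0.022 ]
[0.3958 0.0189 0.022 ]
[ 0.45253999 -0.07700461  0.022     ] 0.1815989218962839 0.12661050530812967
[0.5214 0.0076 0.022 ]
[ 0.5095 -0.1696  0.022 ]
[ 0.3804 -0.1639  0.022 ]
[0.3978 0.0111 0.022 ]
[ 0.45228286 -0.07871802  0.022     ]
85.23145868236212
t 8.0 pos [ 0.5864 -0.0889  0.0151] head -0.0 tilt 0.53 F [-0.1  0.7 -1.9] w 0.046 q7 0.25
{'tx': np.float64(-0.0721), 'ty': np.float64(-0.1333), 'tz': np.float64(0.0416), 'yaw': np.float64(-0.0005)}
```

Run:
```python
from h import *
goto(.4568,-.0262,.085,-4.8);goto(.4568,-.0262,.010,-4.8)
```

```text
t 8.0 pos [ 0.5864 -0.0889  0.0151] head -0.0 tilt 0.53 F [-0.1  0.7 -1.9] w 0.046 q7 0.25
{'tx': np.float64(-0.0711), 'ty': np.float64(-0.1291), 'tz': np.float64(-0.0622), 'yaw': np.float64(0.0833)}
t 8.0 pos [ 0.5864 -0.0889  0.0151] head -0.0 tilt 0.53 F [-0.1  0.7 -1.9] w 0.046 q7 0.25
{'tx': np.float64(0.0039), 'ty': np.float64(-0.1297), 'tz': np.float64(-0.0627), 'yaw': np.float64(0.0833)}
```

```bash
python3 -m pendant '[{"tx":-0.03,"ty":0,"tz":0,"yaw":0,"claw":0.4},{"tx":-0.06,"ty":0,"tz":0,"yaw":0,"claw":0.4},{"tx":-0.0711,"ty":-0.03,"tz":-0.014,"yaw":0.04,"claw":0.4},{"tx":-0.0711,"ty":-0.075,"tz":-0.036,"yaw":0.083,"claw":0.4},{"tx":-0.0711,"ty":-0.115,"tz":-0.055,"yaw":0.083,"claw":0.4},{"tx":-0.05,"ty":-0.1295,"tz":-0.0625,"yaw":0.083,"claw":0.4},{"tx":-0.02,"ty":-0.1297,"tz":-0.0627,"yaw":0.083,"claw":0.4},{"tx":0.0,"ty":-0.1297,"tz":-0.0627,"yaw":0.083,"claw":0.4},{"tx":0.004,"ty":-0.1297,"tz":-0.0627,"yaw":0.083,"claw":0.4},{"tx":0.004,"ty":-0.1297,"tz":-0.0627,"yaw":0.083,"claw":0.4},{"tx":0.004,"ty":-0.1297,"tz":-0.0627,"yaw":0.083,"claw":0.64},{"tx":0.004,"ty":-0.1297,"tz":-0.0627,"yaw":0.083,"claw":0.64},{"tx":0.004,"ty":-0.1297,"tz":-0.0627,"yaw":0.083,"claw":0.64},{"tx":-0.036,"ty":-0.1297,"tz":-0.0627,"yaw":0.083,"claw":0.64},{"tx":-0.076,"ty":-0.1297,"tz":-0.0627,"yaw":0.083,"claw":1},{"tx":-0.076,"ty":-0.1297,"tz":-0.0627,"yaw":0.083,"claw":1}]' 25
python3 - <<'E'
from h import *
S=shot("scene","6");crop(S,200,160,340,310,5,"s6b")
# roller b est with corrected cams
print("b",(.4717+.4697)/2,(-.2085-.2082)/2)
goto(.4707,-.2083,.090,0)
E
```

```text
time: 9.6
ee_pos: [0.458, -0.0265, 0.0935]
tcp_rot: [1.108, 1.555, -0.548]
wrist_force: [1.1, 0.0, -0.3]
width: 0.0701
b 0.4707 -0.20834999999999998
t 9.65 pos [ 0.4577 -0.0258  0.0919] head -4.8 tilt 0.8 F [0.5 0.5 0.2] w 0.0743 q7 0.82
{'tx': np.float64(0.0033), 'ty': np.float64(0.0283), 'tz': np.float64(0.1808), 'yaw': np.float64(-0.0843)}
```

```bash
python3 -m pendant '[{"tx":0.0,"ty":0.008,"tz":0.05,"yaw":-0.04,"claw":1},{"tx":0.0,"ty":0.016,"tz":0.1,"yaw":-0.084,"claw":1},{"tx":0.003,"ty":0.024,"tz":0.15,"yaw":-0.084,"claw":1},{"tx":0.003,"ty":0.0283,"tz":0.1808,"yaw":-0.084,"claw":1},{"tx":0.003,"ty":0.0283,"tz":0.1808,"yaw":-0.084,"claw":1},{"tx":0.003,"ty":0.0283,"tz":0.1808,"yaw":-0.084,"claw":1}]' 25
python3 - <<'E'
from h import *
goto(.4707,-.2083,.0045,0)
E
```

```text
time: 10.25
ee_pos: [0.4703, -0.2082, 0.0894]
tcp_rot: [1.121, 1.558, -0.452]
wrist_force: [-0.8, -0.1, 0.5]
width: 0.0882
t 10.25 pos [ 0.4703 -0.2082  0.0894] head -0.1 tilt 0.71 F [-0.8 -0.1  0.5] w 0.0882 q7 1.07
{'tx': np.float64(0.0849), 'ty': np.float64(-0.0005), 'tz': np.float64(-0.0003), 'yaw': np.float64(-0.0025)}
```

Descend, grip, lift.

```bash
python3 -m pendant '[{"tx":0.045,"ty":-0.0005,"tz":-0.0003,"yaw":0,"claw":0.8},{"tx":0.0849,"ty":-0.0005,"tz":-0.0003,"yaw":0,"claw":0.7},{"tx":0.0849,"ty":-0.0005,"tz":-0.0003,"yaw":0,"claw":0.7},{"tx":0.0849,"ty":-0.0005,"tz":-0.0003,"yaw":0,"claw":0.4},{"tx":0.0849,"ty":-0.0005,"tz":-0.0003,"yaw":0,"claw":0.4},{"tx":0.0849,"ty":-0.0005,"tz":-0.0003,"yaw":0,"claw":0.4},{"tx":0.0849,"ty":-0.0005,"tz":-0.0003,"yaw":0,"claw":0.4},{"tx":0.0849,"ty":-0.0005,"tz":-0.0003,"yaw":0,"claw":0.4}]' 25
python3 - <<'E'
from h import *
goto(.4707,-.2083,.085,0)
goto(.5864,-.089,.064,0)
E
```

```text
time: 11.05
ee_pos: [0.4708, -0.2081, 0.0046]
tcp_rot: [1.122, 1.558, -0.451]
wrist_force: [-0.3, -0.4, -1.3]
width: 0.0465
t 11.05 pos [ 0.4708 -0.2081  0.0046] head -0.1 tilt 0.72 F [-0.3 -0.4 -1.3] w 0.0465 q7 1.16
{'tx': np.float64(-0.0804), 'ty': np.float64(0.0008), 'tz': np.float64(0.0007), 'yaw': np.float64(-0.0021)}
t 11.05 pos [ 0.4708 -0.2081  0.0046] head -0.1 tilt 0.72 F [-0.3 -0.4 -1.3] w 0.0465 q7 1.16
{'tx': np.float64(-0.0587), 'ty': np.float64(0.116), 'tz': np.float64(-0.119), 'yaw': np.float64(-0.0021)}
```

```bash
python3 -m pendant '[{"tx":-0.04,"ty":0,"tz":0,"yaw":0,"claw":0.4},{"tx":-0.08,"ty":0,"tz":0,"yaw":0,"claw":0.4},{"tx":-0.08,"ty":0.032,"tz":-0.033,"yaw":0,"claw":0.4},{"tx":-0.08,"ty":0.066,"tz":-0.067,"yaw":0,"claw":0.4},{"tx":-0.08,"ty":0.1,"tz":-0.102,"yaw":0,"claw":0.4},{"tx":-0.07,"ty":0.116,"tz":-0.119,"yaw":0,"claw":0.4},{"tx":-0.0587,"ty":0.116,"tz":-0.119,"yaw":0,"claw":0.4},{"tx":-0.0587,"ty":0.116,"tz":-0.119,"yaw":0,"claw":0.4},{"tx":-0.0587,"ty":0.116,"tz":-0.119,"yaw":0,"claw":0.4}]' 25
python3 - <<'E'
from h import *
goto(.5866,-.089,.0487,0);print(state()["q"].round(2))
S=shot("scene","7");crop(S,250,160,340,240,8,"s7b")
E
```

```text
time: 11.95
ee_pos: [0.5849, -0.0907, 0.0639]
tcp_rot: [0.97, 1.559, -0.605]
wrist_force: [-0.7, 0.3, 0.2]
width: 0.0465
t 11.95 pos [ 0.5849 -0.0907  0.0639] head -0.3 tilt 0.66 F [-0.7  0.3  0.2] w 0.0465 q7 0.8
{'tx': np.float64(0.0152), 'ty': np.float64(0.0016), 'tz': np.float64(-0.0019), 'yaw': np.float64(-0.0047)}
[-0.19  0.96  0.48  1.82 -0.79  0.55  0.8 ]
```

```bash
python3 -m pendant '[{"tx":0.003,"ty":0.0016,"tz":-0.0019,"yaw":0.0,"claw":0.4},{"tx":0.01,"ty":0.0016,"tz":-0.0019,"yaw":0.0,"claw":0.4},{"tx":0.0135,"ty":0.0016,"tz":-0.0019,"yaw":0.0,"claw":0.4},{"tx":0.017,"ty":0.0016,"tz":-0.0019,"yaw":0.0,"claw":0.4},{"tx":0.017,"ty":0.0016,"tz":-0.0019,"yaw":0.0,"claw":0.4},{"tx":0.017,"ty":0.0016,"tz":-0.0019,"yaw":0.0,"claw":0.4}]' 25
python3 - <<'E'
from h import *
goto(.5866,-.089,.0487,0);print(state()["q"].round(2))
S=shot("scene","8");crop(S,250,160,340,240,8,"s8b")
E
```

```text
time: 12.6
ee_pos: [0.5868, -0.0897, 0.0476]
tcp_rot: [0.988, 1.558, -0.589]
wrist_force: [-2.5, -0.2, 3.6]
width: 0.0465
t 12.6 pos [ 0.5868 -0.0897  0.0476] head -0.3 tilt 0.7 F [-2.5 -0.2  3.6] w 0.0465 q7 0.81
{'tx': np.float64(-0.0011), 'ty': np.float64(-0.0002), 'tz': np.float64(-0.0007), 'yaw': np.float64(-0.0056)}
[-0.18  0.98  0.46  1.82 -0.8   0.53  0.81]
```

```bash
python3 -m pendant '[{"tx":0.002,"ty":-0.0005,"tz":0,"yaw":0.0,"claw":0.4},{"tx":0.004,"ty":-0.0005,"tz":0,"yaw":0.0,"claw":0.4},{"tx":0.006,"ty":-0.0005,"tz":0,"yaw":0.0,"claw":0.4},{"tx":0.006,"ty":-0.0005,"tz":0,"yaw":0.0,"claw":0.4}]' 25
python3 - <<'E'
from h import *
goto(.5866,-.089,.0487,0)
E
```

```text
time: 13.05
ee_pos: [0.586, -0.089, 0.0408]
tcp_rot: [0.995, 1.56, -0.58]
wrist_force: [-0.8, 1.2, -0.7]
width: 0.0464
t 13.05 pos [ 0.586  -0.089   0.0408] head -0.3 tilt 0.63 F [-0.8  1.2 -0.7] w 0.0464 q7 0.82
{'tx': np.float64(-0.0078), 'ty': np.float64(0.0007), 'tz': np.float64(0.0), 'yaw': np.float64(-0.0051)}
```

```bash
python3 -m pendant '[{"tx":0.007,"ty":0,"tz":0,"yaw":0.0,"claw":0.4},{"tx":0.014,"ty":0,"tz":0,"yaw":0.0,"claw":0.4},{"tx":0.021,"ty":0,"tz":0,"yaw":0.0,"claw":0.4},{"tx":0.0255,"ty":0,"tz":0,"yaw":0.0,"claw":0.4},{"tx":0.0255,"ty":0,"tz":0,"yaw":0.0,"claw":0.4}]' 25
python3 - <<'E'
from h import *
goto(.4482,-.1298,.085,-4.8);goto(.4482,-.1298,.010,-4.8)
S=shot("scene","9");crop(S,250,160,340,240,8,"s9b")
E
```

```text
time: 13.55
ee_pos: [0.586, -0.0888, 0.0146]
tcp_rot: [1.004, 1.561, -0.572]
wrist_force: [-1.1, 1.1, -2.7]
width: 0.0465
t 13.55 pos [ 0.586  -0.0888  0.0146] head -0.3 tilt 0.56 F [-1.1  1.1 -2.7] w 0.0465 q7 0.84
{'tx': np.float64(-0.0713), 'ty': np.float64(-0.137), 'tz': np.float64(0.042), 'yaw': np.float64(0.0787)}
t 13.55 pos [ 0.586  -0.0888  0.0146] head -0.3 tilt 0.56 F [-1.1  1.1 -2.7] w 0.0465 q7 0.84
{'tx': np.float64(0.0036), 'ty': np.float64(-0.1376), 'tz': np.float64(0.0416), 'yaw': np.float64(0.0787)}
```

Roller b is fully down over the pin (pin tip showing through the bore at about (291,208)): worn. To the tray.

```bash
python3 -m pendant '[{"tx":-0.03,"ty":0,"tz":0,"yaw":0,"claw":0.4},{"tx":-0.06,"ty":0,"tz":0,"yaw":0,"claw":0.4},{"tx":-0.0711,"ty":-0.03,"tz":0.01,"yaw":0.04,"claw":0.4},{"tx":-0.0711,"ty":-0.075,"tz":0.023,"yaw":0.079,"claw":0.4},{"tx":-0.0711,"ty":-0.115,"tz":0.036,"yaw":0.079,"claw":0.4},{"tx":-0.06,"ty":-0.1376,"tz":0.0416,"yaw":0.079,"claw":0.4},{"tx":-0.03,"ty":-0.1376,"tz":0.0416,"yaw":0.079,"claw":0.4},{"tx":0.0,"ty":-0.1376,"tz":0.0416,"yaw":0.079,"claw":0.4},{"tx":0.0036,"ty":-0.1376,"tz":0.0416,"yaw":0.079,"claw":0.4},{"tx":0.0036,"ty":-0.1376,"tz":0.0416,"yaw":0.079,"claw":0.4},{"tx":0.0036,"ty":-0.1376,"tz":0.0416,"yaw":0.079,"claw":0.64},{"tx":0.0036,"ty":-0.1376,"tz":0.0416,"yaw":0.079,"claw":0.64},{"tx":0.0036,"ty":-0.1376,"tz":0.0416,"yaw":0.079,"claw":0.64},{"tx":-0.036,"ty":-0.1376,"tz":0.0416,"yaw":0.079,"claw":0.64},{"tx":-0.08,"ty":-0.1376,"tz":0.0416,"yaw":0.079,"claw":0.8},{"tx":-0.08,"ty":-0.1376,"tz":0.0416,"yaw":0.079,"claw":0.9}]' 25
python3 - <<'E'
from h import *
S=shot("scene","10");T=shot("top","10");crop(S,200,160,400,310,4,"s10b")
for nm,x,y in (('c',.4602,-.3348),('d',.5575,-.4268)):
    a=fitcyl(T,"top",x,y,.023,0,.024);b=fitcyl(S,"scene",x,y,.023,0,.024);print(nm,np.round(a,4),np.round(b,4))
goto(.4604,-.3348,.090,0)
E
```

```text
time: 15.2
ee_pos: [0.4494, -0.1309, 0.0982]
tcp_rot: [1.031, 1.552, -0.624]
wrist_force: [0.8, 0.0, 0.2]
width: 0.0705
c [160.7757   0.4594  -0.3362] [116.891    0.4611  -0.3336]
d [95.8111  0.5557 -0.4276] [33.0611  0.5594 -0.4262]
t 15.3 pos [ 0.4484 -0.1291  0.0949] head -4.7 tilt 0.75 F [ 0.1 -0.4 -0.4] w 0.078 q7 1.04
{'tx': np.float64(0.0065), 'ty': np.float64(0.0289), 'tz': np.float64(0.2039), 'yaw': np.float64(-0.0828)}
```

```bash
python3 -m pendant '[{"tx":0.0,"ty":0.007,"tz":0.05,"yaw":-0.04,"claw":1},{"tx":0.0,"ty":0.014,"tz":0.1,"yaw":-0.083,"claw":1},{"tx":0.006,"ty":0.021,"tz":0.15,"yaw":-0.083,"claw":1},{"tx":0.0065,"ty":0.028,"tz":0.195,"yaw":-0.083,"claw":1},{"tx":0.0065,"ty":0.0289,"tz":0.204,"yaw":-0.083,"claw":1},{"tx":0.0065,"ty":0.0289,"tz":0.204,"yaw":-0.083,"claw":1},{"tx":0.0065,"ty":0.0289,"tz":0.204,"yaw":-0.083,"claw":1}]' 25
python3 - <<'E'
from h import *
goto(.4604,-.3350,.0045,0)
E
```

```text
time: 16.0
ee_pos: [0.4602, -0.3323, 0.0889]
tcp_rot: [1.264, 1.56, -0.306]
wrist_force: [-0.6, 1.3, 0.9]
width: 0.0881
t 16.0 pos [ 0.4602 -0.3323  0.0889] head 0.1 tilt 0.6 F [-0.6  1.3  0.9] w 0.0881 q7 1.23
{'tx': np.float64(0.0844), 'ty': np.float64(-0.0007), 'tz': np.float64(0.0024), 'yaw': np.float64(0.0013)}
```

```bash
python3 -m pendant '[{"tx":0.045,"ty":-0.0005,"tz":0.0024,"yaw":0,"claw":0.8},{"tx":0.0844,"ty":-0.0005,"tz":0.0024,"yaw":0,"claw":0.7},{"tx":0.0844,"ty":-0.0005,"tz":0.0024,"yaw":0,"claw":0.7},{"tx":0.0844,"ty":-0.0005,"tz":0.0024,"yaw":0,"claw":0.7},{"tx":0.0844,"ty":-0.0005,"tz":0.0024,"yaw":0,"claw":0.4},{"tx":0.0844,"ty":-0.0005,"tz":0.0024,"yaw":0,"claw":0.4},{"tx":0.0844,"ty":-0.0005,"tz":0.0024,"yaw":0,"claw":0.4},{"tx":0.0844,"ty":-0.0005,"tz":0.0024,"yaw":0,"claw":0.4},{"tx":0.0844,"ty":-0.0005,"tz":0.0024,"yaw":0,"claw":0.4}]' 25
python3 - <<'E'
from h import *
goto(.5863,-.089,.064,0)
E
```

```text
time: 16.9
ee_pos: [0.4608, -0.3343, 0.0048]
tcp_rot: [1.369, 1.56, -0.2]
wrist_force: [0.5, 1.2, 3.1]
width: 0.0462
t 16.9 pos [ 0.4608 -0.3343  0.0048] head 0.1 tilt 0.6 F [0.5 1.2 3.1] w 0.0462 q7 1.31
{'tx': np.float64(-0.0584), 'ty': np.float64(0.1266), 'tz': np.float64(-0.2449), 'yaw': np.float64(0.0017)}
```

```bash
python3 -m pendant '[{"tx":-0.04,"ty":0,"tz":0,"yaw":0,"claw":0.4},{"tx":-0.08,"ty":0.01,"tz":-0.02,"yaw":0,"claw":0.4},{"tx":-0.08,"ty":0.032,"tz":-0.063,"yaw":0,"claw":0.4},{"tx":-0.08,"ty":0.054,"tz":-0.106,"yaw":0,"claw":0.4},{"tx":-0.08,"ty":0.076,"tz":-0.149,"yaw":0,"claw":0.4},{"tx":-0.08,"ty":0.098,"tz":-0.192,"yaw":0,"claw":0.4},{"tx":-0.075,"ty":0.12,"tz":-0.235,"yaw":0,"claw":0.4},{"tx":-0.065,"ty":0.1266,"tz":-0.2454,"yaw":0,"claw":0.4},{"tx":-0.0585,"ty":0.1266,"tz":-0.2454,"yaw":0,"claw":0.4},{"tx":-0.0585,"ty":0.1266,"tz":-0.2454,"yaw":0,"claw":0.4},{"tx":-0.0585,"ty":0.1266,"tz":-0.2454,"yaw":0,"claw":0.4}]' 25
python3 - <<'E'
from h import *
goto(.5863,-.0885,.0477,0)
E
```

```text
time: 18.0
ee_pos: [0.5851, -0.0918, 0.0643]
tcp_rot: [1.15, 1.561, -0.423]
wrist_force: [-0.1, -1.3, -1.8]
width: 0.0458
t 18.0 pos [ 0.5851 -0.0918  0.0643] head -0.1 tilt 0.59 F [-0.1 -1.3 -1.8] w 0.0458 q7 0.83
{'tx': np.float64(0.0166), 'ty': np.float64(0.0011), 'tz': np.float64(-0.0033), 'yaw': np.float64(-0.0025)}
```

```bash
python3 -m pendant '[{"tx":0.003,"ty":0.0011,"tz":-0.0033,"yaw":0.0,"claw":0.4},{"tx":0.008,"ty":0.0011,"tz":-0.0033,"yaw":0.0,"claw":0.4},{"tx":0.011,"ty":0.0011,"tz":-0.0033,"yaw":0.0,"claw":0.4},{"tx":0.014,"ty":0.0011,"tz":-0.0033,"yaw":0.0,"claw":0.4},{"tx":0.017,"ty":0.0011,"tz":-0.0033,"yaw":0.0,"claw":0.4},{"tx":0.017,"ty":0.0011,"tz":-0.0033,"yaw":0.0,"claw":0.4}]' 25
python3 - <<'E'
from h import *
goto(.5863,-.0885,.0417,0)
E
```

```text
time: 18.6
ee_pos: [0.5861, -0.0884, 0.0468]
tcp_rot: [1.141, 1.561, -0.432]
wrist_force: [0.8, 1.6, -1.1]
width: 0.0457
t 18.6 pos [ 0.5861 -0.0884  0.0468] head -0.1 tilt 0.54 F [ 0.8  1.6 -1.1] w 0.0457 q7 0.84
{'tx': np.float64(0.0051), 'ty': np.float64(0.0002), 'tz': np.float64(0.0), 'yaw': np.float64(-0.0024)}
```

```bash
python3 -m pendant '[{"tx":0.002,"ty":0,"tz":0,"yaw":0.0,"claw":0.4},{"tx":0.004,"ty":0,"tz":0,"yaw":0.0,"claw":0.4},{"tx":0.007,"ty":0,"tz":0,"yaw":0.0,"claw":0.4},{"tx":0.007,"ty":0,"tz":0,"yaw":0.0,"claw":0.4}]' 25
python3 - <<'E'
from h import *
goto(.5863,-.0885,.0147,0)
S=shot("scene","11");crop(S,250,160,340,240,8,"s11b")
E
```

```text
time: 19.0
ee_pos: [0.5859, -0.0883, 0.0394]
tcp_rot: [1.131, 1.562, -0.442]
wrist_force: [-0.3, 0.4, 0.2]
width: 0.0459
t 19.0 pos [ 0.5859 -0.0883  0.0394] head -0.1 tilt 0.51 F [-0.3  0.4  0.2] w 0.0459 q7 0.85
{'tx': np.float64(0.0247), 'ty': np.float64(0.0002), 'tz': np.float64(0.0001), 'yaw': np.float64(-0.0023)}
```

```bash
python3 -m pendant '[{"tx":0.008,"ty":0,"tz":0,"yaw":0.0,"claw":0.4},{"tx":0.016,"ty":0,"tz":0,"yaw":0.0,"claw":0.4},{"tx":0.0245,"ty":0,"tz":0,"yaw":0.0,"claw":0.4},{"tx":0.0245,"ty":0,"tz":0,"yaw":0.0,"claw":0.4},{"tx":0.0245,"ty":0,"tz":0,"yaw":0.0,"claw":0.4}]' 25
python3 - <<'E'
from h import *
goto(.4525,-.078,.085,-4.8);goto(.4525,-.078,.010,-4.8)
E
```

```text
time: 19.55
ee_pos: [0.5859, -0.0885, 0.0144]
tcp_rot: [1.117, 1.562, -0.457]
wrist_force: [0.5, -0.2, -0.7]
width: 0.046
t 19.55 pos [ 0.5859 -0.0885  0.0144] head -0.2 tilt 0.48 F [ 0.5 -0.2 -0.7] w 0.046 q7 0.87
{'tx': np.float64(-0.0716), 'ty': np.float64(-0.1329), 'tz': np.float64(-0.0099), 'yaw': np.float64(0.0811)}
t 19.55 pos [ 0.5859 -0.0885  0.0144] head -0.2 tilt 0.48 F [ 0.5 -0.2 -0.7] w 0.046 q7 0.87
{'tx': np.float64(0.0034), 'ty': np.float64(-0.1335), 'tz': np.float64(-0.0102), 'yaw': np.float64(0.0811)}
```

```bash
python3 -m pendant '[{"tx":-0.03,"ty":0,"tz":0,"yaw":0,"claw":0.4},{"tx":-0.06,"ty":0,"tz":0,"yaw":0,"claw":0.4},{"tx":-0.0711,"ty":-0.03,"tz":-0.003,"yaw":0.04,"claw":0.4},{"tx":-0.0711,"ty":-0.075,"tz":-0.006,"yaw":0.081,"claw":0.4},{"tx":-0.0711,"ty":-0.115,"tz":-0.01,"yaw":0.081,"claw":0.4},{"tx":-0.06,"ty":-0.1335,"tz":-0.0102,"yaw":0.081,"claw":0.4},{"tx":-0.03,"ty":-0.1335,"tz":-0.0102,"yaw":0.081,"claw":0.4},{"tx":0.0,"ty":-0.1335,"tz":-0.0102,"yaw":0.081,"claw":0.4},{"tx":0.0034,"ty":-0.1335,"tz":-0.0102,"yaw":0.081,"claw":0.4},{"tx":0.0034,"ty":-0.1335,"tz":-0.0102,"yaw":0.081,"claw":0.4},{"tx":0.0034,"ty":-0.1335,"tz":-0.0102,"yaw":0.081,"claw":0.64},{"tx":0.0034,"ty":-0.1335,"tz":-0.0102,"yaw":0.081,"claw":0.64},{"tx":0.0034,"ty":-0.1335,"tz":-0.0102,"yaw":0.081,"claw":0.64},{"tx":-0.036,"ty":-0.1335,"tz":-0.0102,"yaw":0.081,"claw":0.64},{"tx":-0.09,"ty":-0.1335,"tz":-0.0102,"yaw":0.081,"claw":0.9},{"tx":-0.09,"ty":-0.1335,"tz":-0.0102,"yaw":0.081,"claw":1}]' 25
python3 - <<'E'
from h import *
S=shot("scene","12");T=shot("top","12");crop(S,200,160,400,310,4,"s12b")
for nm,x,y in (('d',.5575,-.4268),):
    a=fitcyl(T,"top",x,y,.023,0,.024);b=fitcyl(S,"scene",x,y,.023,0,.024);print(nm,np.round(a,4),np.round(b,4))
goto(.5578,-.4269,.090,90)
E
```

```text
time: 21.15
ee_pos: [0.4535, -0.0792, 0.108]
tcp_rot: [1.129, 1.554, -0.527]
wrist_force: [0.5, 0.3, -0.2]
width: 0.0707
d [96.0775  0.5557 -0.4276] [33.2331  0.5594 -0.4262]
t 21.25 pos [ 0.4529 -0.0773  0.1049] head -4.7 tilt 0.7 F [-0.2  0.   0.2] w 0.0782 q7 0.92
{'tx': np.float64(0.0179), 'ty': np.float64(0.1331), 'tz': np.float64(0.3397), 'yaw': np.float64(1.4886)}
```

```bash
python3 -m pendant '[{"tx":0.0,"ty":0.019,"tz":0.045,"yaw":-0.04,"claw":1},{"tx":0.0,"ty":0.037,"tz":0.09,"yaw":-0.083,"claw":1},{"tx":0.0,"ty":0.055,"tz":0.135,"yaw":-0.083,"claw":1},{"tx":0.006,"ty":0.072,"tz":0.18,"yaw":-0.083,"claw":1},{"tx":0.012,"ty":0.09,"tz":0.225,"yaw":-0.083,"claw":1},{"tx":0.018,"ty":0.107,"tz":0.27,"yaw":-0.083,"claw":1},{"tx":0.018,"ty":0.125,"tz":0.315,"yaw":-0.083,"claw":1},{"tx":0.018,"ty":0.133,"tz":0.3397,"yaw":-0.083,"claw":1},{"tx":0.018,"ty":0.133,"tz":0.3397,"yaw":-0.083,"claw":1},{"tx":0.018,"ty":0.133,"tz":0.3397,"yaw":-0.083,"claw":1}]' 25
python3 - <<'E'
from h import *
goto(.5578,-.4270,.0045,0)
E
```

```text
time: 22.25
ee_pos: [0.5568, -0.4261, 0.0877]
tcp_rot: [1.428, 1.561, -0.143]
wrist_force: [0.1, 1.0, 0.1]
width: 0.0879
t 22.25 pos [ 0.5568 -0.4261  0.0877] head -0.0 tilt 0.58 F [0.1 1.  0.1] w 0.0879 q7 1.09
{'tx': np.float64(0.0832), 'ty': np.float64(0.0002), 'tz': np.float64(0.0008), 'yaw': np.float64(-0.0005)}
```

Descend, squeeze along x (light), open, turn.

```bash
python3 -m pendant '[{"tx":0.045,"ty":0.0002,"tz":0.0008,"yaw":0,"claw":0.8},{"tx":0.083,"ty":0.0002,"tz":0.0008,"yaw":0,"claw":0.7},{"tx":0.083,"ty":0.0002,"tz":0.0008,"yaw":0,"claw":0.7},{"tx":0.083,"ty":0.0002,"tz":0.0008,"yaw":0,"claw":0.4},{"tx":0.083,"ty":0.0002,"tz":0.0008,"yaw":0,"claw":0.4},{"tx":0.083,"ty":0.0002,"tz":0.0008,"yaw":0,"claw":0.4},{"tx":0.083,"ty":0.0002,"tz":0.0008,"yaw":0,"claw":0.4},{"tx":0.083,"ty":0.0002,"tz":0.0008,"yaw":0,"claw":0.4},{"tx":0.083,"ty":0.0002,"tz":0.0008,"yaw":0,"claw":0.4}]' 8;  python3 - <<'E'
from h import *
goto(.5578,-.4270,.0045,0)
E
python3 -m pendant '[{"tx":0,"ty":0,"tz":0,"yaw":0,"claw":0.8},{"tx":0,"ty":0,"tz":0,"yaw":0,"claw":0.8},{"tx":0,"ty":0,"tz":0,"yaw":0,"claw":0.8},{"tx":0,"ty":0,"tz":0,"yaw":0.14,"claw":0.8},{"tx":0,"ty":0,"tz":0,"yaw":0.28,"claw":0.8},{"tx":0,"ty":0,"tz":0,"yaw":0.42,"claw":0.8},{"tx":0,"ty":0,"tz":0,"yaw":0.56,"claw":0.8},{"tx":0,"ty":0,"tz":0,"yaw":0.7,"claw":0.8},{"tx":0,"ty":0,"tz":0,"yaw":0.84,"claw":0.8},{"tx":0,"ty":0,"tz":0,"yaw":0.98,"claw":0.8},{"tx":0,"ty":0,"tz":0,"yaw":1.12,"claw":0.8},{"tx":0,"ty":0,"tz":0,"yaw":1.26,"claw":0.8},{"tx":0,"ty":0,"tz":0,"yaw":1.4,"claw":0.8},{"tx":0,"ty":0,"tz":0,"yaw":1.54,"claw":0.8},{"tx":0,"ty":0,"tz":0,"yaw":1.57,"claw":0.8},{"tx":0,"ty":0,"tz":0,"yaw":1.57,"claw":0.8}]' 8;  python3 - <<'E'
from h import *
goto(.5578,-.4270,.0045,90)
E
```

```text
time: 23.15
ee_pos: [0.5578, -0.4269, 0.0047]
tcp_rot: [1.443, 1.561, -0.128]
wrist_force: [-0.2, 0.5, -1.1]
width: 0.0469
t 23.15 pos [ 0.5578 -0.4269  0.0047] head -0.0 tilt 0.58 F [-0.2  0.5 -1.1] w 0.0469 q7 1.13
{'tx': np.float64(0.0002), 'ty': np.float64(-0.0), 'tz': np.float64(0.0001), 'yaw': np.float64(-0.0005)}
time: 24.75
ee_pos: [0.558, -0.4269, 0.0047]
tcp_rot: [3.008, 1.56, -0.131]
wrist_force: [-0.4, -0.0, 0.3]
width: 0.0707
t 24.75 pos [ 0.558  -0.4269  0.0047] head -89.9 tilt 0.59 F [-0.4 -0.   0.3] w 0.0707 q7 -0.24
{'tx': np.float64(0.0002), 'ty': np.float64(0.0001), 'tz': np.float64(0.0002), 'yaw': np.float64(0.0026)}
```

```bash
python3 -m pendant '[{"tx":0,"ty":0,"tz":0,"yaw":0,"claw":0.4},{"tx":0,"ty":0,"tz":0,"yaw":0,"claw":0.4},{"tx":0,"ty":0,"tz":0,"yaw":0,"claw":0.4},{"tx":0,"ty":0,"tz":0,"yaw":0,"claw":0.4},{"tx":0,"ty":0,"tz":0,"yaw":0,"claw":0.4},{"tx":0,"ty":0,"tz":0,"yaw":0,"claw":0.4}]' 25;  python3 - <<'E'
from h import *
goto(.5863,-.089,.085,-90)
goto(.5863,-.089,.062,-90)
E
```

```text
time: 25.35
ee_pos: [0.558, -0.4268, 0.0048]
tcp_rot: [3.026, 1.56, -0.113]
wrist_force: [-0.6, 0.6, -0.2]
width: 0.0462
t 25.35 pos [ 0.558  -0.4268  0.0048] head -89.8 tilt 0.59 F [-0.6  0.6 -0.2] w 0.0462 q7 -0.24
{'tx': np.float64(-0.0803), 'ty': np.float64(-0.3376), 'tz': np.float64(-0.0301), 'yaw': np.float64(0.0028)}
t 25.35 pos [ 0.558  -0.4268  0.0048] head -89.8 tilt 0.59 F [-0.6  0.6 -0.2] w 0.0462 q7 -0.24
{'tx': np.float64(-0.0573), 'ty': np.float64(-0.3376), 'tz': np.float64(-0.0299), 'yaw': np.float64(0.0028)}
```

```bash
python3 -m pendant '[{"tx":-0.04,"ty":0,"tz":0,"yaw":0,"claw":0.4},{"tx":-0.075,"ty":-0.02,"tz":-0.002,"yaw":0,"claw":0.4},{"tx":-0.08,"ty":-0.06,"tz":-0.006,"yaw":0,"claw":0.4},{"tx":-0.08,"ty":-0.105,"tz":-0.01,"yaw":0,"claw":0.4},{"tx":-0.08,"ty":-0.15,"tz":-0.014,"yaw":0,"claw":0.4},{"tx":-0.08,"ty":-0.195,"tz":-0.018,"yaw":0,"claw":0.4},{"tx":-0.08,"ty":-0.24,"tz":-0.022,"yaw":0,"claw":0.4},{"tx":-0.08,"ty":-0.285,"tz":-0.026,"yaw":0,"claw":0.4},{"tx":-0.075,"ty":-0.32,"tz":-0.029,"yaw":0,"claw":0.4},{"tx":-0.065,"ty":-0.3376,"tz":-0.03,"yaw":0,"claw":0.4},{"tx":-0.0573,"ty":-0.3376,"tz":-0.03,"yaw":0,"claw":0.4},{"tx":-0.0573,"ty":-0.3376,"tz":-0.03,"yaw":0,"claw":0.4},{"tx":-0.0573,"ty":-0.3376,"tz":-0.03,"yaw":0,"claw":0.4},{"tx":-0.0573,"ty":-0.3376,"tz":-0.03,"yaw":0,"claw":0.4}]' 25;  python3 - <<'E'
from h import *
goto(.5863,-.089,.0507,-90)
E
```

```text
time: 26.75
ee_pos: [0.5864, -0.0915, 0.0625]
tcp_rot: [2.881, 1.559, -0.261]
wrist_force: [0.6, 0.0, -0.3]
width: 0.046
t 26.75 pos [ 0.5864 -0.0915  0.0625] head -90.0 tilt 0.65 F [ 0.6  0.  -0.3] w 0.046 q7 -0.61
{'tx': np.float64(0.0118), 'ty': np.float64(-0.0026), 'tz': np.float64(0.0003), 'yaw': np.float64(-0.0002)}
```

```bash
python3 -m pendant '[{"tx":0.004,"ty":-0.0026,"tz":0.0003,"yaw":0,"claw":0.4},{"tx":0.009,"ty":-0.0026,"tz":0.0003,"yaw":0,"claw":0.4},{"tx":0.0115,"ty":-0.0026,"tz":0.0003,"yaw":0,"claw":0.4},{"tx":0.0135,"ty":-0.0026,"tz":0.0003,"yaw":0,"claw":0.4},{"tx":0.0155,"ty":-0.0026,"tz":0.0003,"yaw":0,"claw":0.4},{"tx":0.0155,"ty":-0.0026,"tz":0.0003,"yaw":0,"claw":0.4}]' 25;  python3 - <<'E'
from h import *
goto(.5863,-.089,.0507,-90)
S=shot("scene","13");crop(S,250,160,340,240,8,"s13b")
E
```

```text
time: 27.35
ee_pos: [0.586, -0.0897, 0.0483]
tcp_rot: [2.898, 1.559, -0.244]
wrist_force: [-3.4, 0.9, 12.1]
width: 0.046
t 27.35 pos [ 0.586  -0.0897  0.0483] head -90.1 tilt 0.67 F [-3.4  0.9 12.1] w 0.046 q7 -0.61
{'tx': np.float64(-0.0024), 'ty': np.float64(-0.0006), 'tz': np.float64(-0.0004), 'yaw': np.float64(-0.0011)}
```

```bash
python3 -m pendant '[{"tx":-0.002,"ty":-0.0005,"tz":0,"yaw":0,"claw":0.4},{"tx":-0.0024,"ty":-0.0005,"tz":0,"yaw":0,"claw":0.4},{"tx":-0.0024,"ty":-0.0005,"tz":0,"yaw":0,"claw":0.57},{"tx":-0.0024,"ty":-0.0005,"tz":0,"yaw":0,"claw":0.57},{"tx":-0.0024,"ty":-0.0005,"tz":0,"yaw":0,"claw":0.57},{"tx":-0.0024,"ty":-0.0005,"tz":0,"yaw":0,"claw":0.57}]' 20;  python3 - <<'E'
from h import *
goto(.5863,-.089,.0507,-90)
S=shot("scene","14");crop(S,250,160,340,240,8,"s14b")
E
```

```text
time: 28.0
ee_pos: [0.5859, -0.0891, 0.0506]
tcp_rot: [2.887, 1.559, -0.256]
wrist_force: [0.1, 0.7, 0.6]
width: 0.0501
t 28.0 pos [ 0.5859 -0.0891  0.0506] head -90.1 tilt 0.66 F [0.1 0.7 0.6] w 0.0501 q7 -0.61
{'tx': np.float64(-0.0001), 'ty': np.float64(-0.0001), 'tz': np.float64(-0.0004), 'yaw': np.float64(-0.0009)}
```

```bash
python3 -m pendant '[{"tx":0,"ty":0,"tz":0,"yaw":0,"claw":0.4},{"tx":0,"ty":0,"tz":0,"yaw":0,"claw":0.4},{"tx":0,"ty":0,"tz":0,"yaw":0,"claw":0.4}]' 25;  cat > car.py <<'E'
from h import *
T=cv2.imread("pics/top0.png");S=cv2.imread("pics/scene0.png")
def box(x,y,a,w=.172,h=.066,z=.014,parts=None):
    c,s=np.cos(a),np.sin(a);o=[]
    for zz in (0,z):
        for sx in (-1,1):
            for sy in (-1,1):
                X,Y=sx*w/2,sy*h/2;o.append([x+c*X-s*Y,y+s*X+c*Y,zz])
    return np.array(o)
off={"top":np.array([.0012,.0018]),"scene":np.array([-.0008,-.0019])}
def fitbox(im,n,x,y,a,w,h,z):
    g=cv2.cvtColor(im,cv2.COLOR_BGR2GRAY).astype(np.float32);b=(-1e9,x,y,a)
    for st,sa,k in ((.002,.02,4),(.001,.01,3),(.0004,.004,3)):
        x0,y0,a0=b[1:]
        for i in range(-k,k+1):
            for j in range(-k,k+1):
                for l in range(-k,k+1):
                    q=(x0+i*st,y0+j*st,a0+l*sa);s=hullscore(g,n,box(*q,w,h,z))
                    if s>b[0]: b=(s,)+q
    return b
if __name__=="__main__":
  for n,im in (("top",T),("scene",S)):
    b=fitbox(im,n,.535,.21,-.05,.172,.066,.014);o=off[n]
    print(n,np.round(b,4),"corr",(np.array(b[1:3])+o).round(4),"deg",np.degrees(b[3]).round(2))
    for sx in (-1,1): print(sx,(b[1]+o[0]+sx*.048*np.cos(b[3])).round(4),(b[2]+o[1]+sx*.048*np.sin(b[3])).round(4))
    # foot of gauge for check
  for n,im in (("top",T),("scene",S)):
    b=fitbox(im,n,.4525,-.078,-.083,.126,.178,.022);print("tray",n,np.round(b,4),(np.array(b[1:3])+off[n]).round(4))
E
python3 car.py; python3 -c "
from h import *
goto(.5863,-.089,.0507,-90)"
```

```text
time: 28.35
ee_pos: [0.5859, -0.089, 0.0506]
tcp_rot: [2.903, 1.559, -0.239]
wrist_force: [-0.4, -0.1, -0.6]
width: 0.0461
top [ 1.286446e+02  5.350000e-01  2.086000e-01 -8.000000e-02] corr [0.5362 0.2104] deg -4.58
-1 0.4884 0.2142
1 0.584 0.2066
scene [67.9219  0.5396  0.2214 -0.108 ] corr [0.5388 0.2195] deg -6.19
-1 0.4911 0.2247
1 0.5865 0.2143
t 28.35 pos [ 0.5859 -0.089   0.0506] head -90.1 tilt 0.66 F [-0.4 -0.1 -0.6] w 0.0461 q7 -0.61
{'tx': np.float64(-0.0001), 'ty': np.float64(-0.0), 'tz': np.float64(-0.0004), 'yaw': np.float64(-0.0009)}Traceback (most recent call last):
  File "car.py", line 28, in <module>
    b=fitbox(im,n,.4525,-.078,-.083,.126,.178,.022);print("tray",n,np.round(b,4),(np.array(b[1:3])+off[n]).round(4))
  File "car.py", line 18, in fitbox
    q=(x0+i*st,y0+j*st,a0+l*sa);s=hullscore(g,n,box(*q,w,h,z))
                                  ~~~~~~~~~^^^^^^^^^^^^^^^^^^^
  File "h.py", line 29, in hullscore
    h=cv2.convexHull(proj(n,P).astype(np.float32))[:,0,:]
                     ~~~~^^^^^
  File "h.py", line 27, in proj
    c=calibration(n);q=(c["R"]@np.asarray(P).T).T+c["t"];q=(c["camera_matrix"]@q.T).T;return q[:,:2]/q[:,2:]
ValueError: time passes only in moves, steps and waits
```

```bash
sed -i 's/^from plant import \*/from plant import *\nimport functools\n_cal=functools.lru_cache(None)(calibration)/; ' h.py; sed -i 's/c=calibration(n)/c=_cal(n)/g' h.py
cat > ov.py <<'E'
from car import *
import sys
def ov(x,y,a,tag):
    for n,im,bx,s in (("top",T,(180,190,225,255),12),("scene",S,(200,145,275,195),10)):
        o=off[n];xx,yy=x-o[0],y-o[1]
        c=cv2.resize(im[bx[1]:bx[3],bx[0]:bx[2]],None,fx=s,fy=s,interpolation=cv2.INTER_CUBIC)
        def pl(P,col,closed=True):
            p=(proj(n,P)-[bx[0],bx[1]]+.5)*s
            cv2.polylines(c,[p.round().astype(np.int32)],closed,col,1)
        b=box(xx,yy,a);pl(b[[4,5,7,6]],(0,0,255));pl(b[[0,1,3,2]],(255,0,255))
        for sx in (-1,1):
            ax,ay=xx+sx*.048*np.cos(a),yy+sx*.048*np.sin(a)
            for r,z,col in ((.0135,.055,(0,200,0)),(.0135,.018,(200,100,0)),(.019,.018,(0,200,200)),(.019,.014,(0,200,200))): pl(circ(ax,ay,z,r),col)
        cv2.imwrite(f"pics/ov_{n}_{tag}.png",c)
ov(*map(float,sys.argv[1:4]),sys.argv[4])
E
python3 ov.py .5362 .2104 -.08 1
python3 - <<'E'
from h import *
goto(.584,.2061,.077,-90)
E
```

```text
t 28.35 pos [ 0.5859 -0.089   0.0506] head -90.1 tilt 0.66 F [-0.4 -0.1 -0.6] w 0.0461 q7 -0.61
{'tx': np.float64(-0.0272), 'ty': np.float64(-0.295), 'tz': np.float64(0.0019), 'yaw': np.float64(-0.0009)}
```

```bash
python3 -m pendant '[{"tx":-0.025,"ty":0,"tz":0,"yaw":0,"claw":0.4},{"tx":-0.04,"ty":-0.02,"tz":0,"yaw":0,"claw":0.4},{"tx":-0.04,"ty":-0.065,"tz":0.001,"yaw":0,"claw":0.4},{"tx":-0.04,"ty":-0.11,"tz":0.001,"yaw":0,"claw":0.4},{"tx":-0.04,"ty":-0.155,"tz":0.001,"yaw":0,"claw":0.4},{"tx":-0.04,"ty":-0.2,"tz":0.0015,"yaw":0,"claw":0.4},{"tx":-0.04,"ty":-0.245,"tz":0.0019,"yaw":0,"claw":0.4},{"tx":-0.035,"ty":-0.28,"tz":0.0019,"yaw":0,"claw":0.4},{"tx":-0.03,"ty":-0.295,"tz":0.0019,"yaw":0,"claw":0.4},{"tx":-0.0272,"ty":-0.295,"tz":0.0019,"yaw":0,"claw":0.4},{"tx":-0.0272,"ty":-0.295,"tz":0.0019,"yaw":0,"claw":0.4},{"tx":-0.0272,"ty":-0.295,"tz":0.0019,"yaw":0,"claw":0.4},{"tx":-0.0272,"ty":-0.295,"tz":0.0019,"yaw":0,"claw":0.4}]' 25;  python3 - <<'E'
from h import *
goto(.584,.2061,.064,-90)
S=shot("scene","15");crop(S,205,115,285,190,9,"s15b")
T=shot("top","15");crop(T,180,180,240,250,9,"t15b")
E
```

```text
time: 29.65
ee_pos: [0.5845, 0.2034, 0.0775]
tcp_rot: [2.825, 1.558, -0.321]
wrist_force: [0.3, -0.2, -0.7]
width: 0.0459
t 29.65 pos [0.5845 0.2034 0.0775] head -90.3 tilt 0.71 F [ 0.3 -0.2 -0.7] w 0.0459 q7 -1.16
{'tx': np.float64(0.0135), 'ty': np.float64(-0.0028), 'tz': np.float64(0.0007), 'yaw': np.float64(-0.0047)}
```

Run:
```python
from h import *
for p in ([.5845,.2034,.088],[.584,.2061,.04],[.584,.2061,.055],[.4884,.2137,.04],[.4884,.2137,.055]): print(p,w2p("scene",p)+.5,w2p("top",p)+.5)
S=cv2.imread("pics/scene_15.png");T=cv2.imread("pics/top_15.png")
crop(S,210,155,260,190,16,"s15c");crop(T,185,222,215,250,20,"t15c")
```

```text
[0.5845, 0.2034, 0.088] [246.37139683 155.16873993] [199.04313414 203.64786832]
[0.584, 0.2061, 0.04] [246.90967461 166.50270229] [200.5247301  207.25488016]
[0.584, 0.2061, 0.055] [246.59230672 162.92204542] [199.84789732 206.19150957]
[0.4884, 0.2137, 0.04] [221.40370073 173.90003714] [197.85479495 231.55065582]
[0.4884, 0.2137, 0.055] [220.89454067 170.28283284] [197.14629171 230.67240165]
```

```bash
python3 -m pendant '[{"tx":0.005,"ty":-0.0021,"tz":0.0007,"yaw":0,"claw":0.4},{"tx":0.01,"ty":-0.0021,"tz":0.0007,"yaw":0,"claw":0.4},{"tx":0.0135,"ty":-0.0021,"tz":0.0007,"yaw":0,"claw":0.4},{"tx":0.0135,"ty":-0.0021,"tz":0.0007,"yaw":0,"claw":0.4},{"tx":0.0135,"ty":-0.0021,"tz":0.0007,"yaw":0,"claw":0.4}]' 25;  python3 - <<'E'
from h import *
goto(.584,.2055,.056,-90)
E
```

```text
time: 30.25
ee_pos: [0.5838, 0.2065, 0.0637]
tcp_rot: [2.864, 1.559, -0.281]
wrist_force: [-0.2, 0.6, -0.3]
width: 0.0462
t 30.25 pos [0.5838 0.2065 0.0637] head -90.2 tilt 0.67 F [-0.2  0.6 -0.3] w 0.0462 q7 -1.15
{'tx': np.float64(0.0077), 'ty': np.float64(0.001), 'tz': np.float64(-0.0002), 'yaw': np.float64(-0.0034)}
```

```bash
python3 -m pendant '[{"tx":0.003,"ty":0.001,"tz":-0.0002,"yaw":0,"claw":0.4},{"tx":0.0055,"ty":0.001,"tz":-0.0002,"yaw":0,"claw":0.4},{"tx":0.008,"ty":0.001,"tz":-0.0002,"yaw":0,"claw":0.4},{"tx":0.008,"ty":0.001,"tz":-0.0002,"yaw":0,"claw":0.4}]' 25;  python3 - <<'E'
from h import *
goto(.584,.2055,.056,-90)
E
```

```text
time: 30.65
ee_pos: [0.5838, 0.2055, 0.0553]
tcp_rot: [2.853, 1.56, -0.291]
wrist_force: [-1.0, -0.3, -1.1]
width: 0.0461
t 30.65 pos [0.5838 0.2055 0.0553] head -90.2 tilt 0.64 F [-1.  -0.3 -1.1] w 0.0461 q7 -1.15
{'tx': np.float64(-0.0007), 'ty': np.float64(0.0), 'tz': np.float64(-0.0002), 'yaw': np.float64(-0.0032)}
```

```bash
python3 -m pendant '[{"tx":0.006,"ty":0,"tz":0,"yaw":0,"claw":0.4},{"tx":0.012,"ty":0,"tz":0,"yaw":0,"claw":0.4},{"tx":0.018,"ty":0,"tz":0,"yaw":0,"claw":0.4},{"tx":0.024,"ty":0,"tz":0,"yaw":0,"claw":0.4},{"tx":0.0315,"ty":0,"tz":0,"yaw":0,"claw":0.4},{"tx":0.0315,"ty":0,"tz":0,"yaw":0,"claw":0.4},{"tx":0.0315,"ty":0,"tz":0,"yaw":0,"claw":0.4}]' 25;  python3 - <<'E'
from h import *
goto(.584,.2055,.056,-90)
E
```

```text
time: 31.35
ee_pos: [0.584, 0.205, 0.0234]
tcp_rot: [2.808, 1.56, -0.338]
wrist_force: [-0.7, -0.7, 0.1]
width: 0.046
t 31.35 pos [0.584  0.205  0.0234] head -90.2 tilt 0.63 F [-0.7 -0.7  0.1] w 0.046 q7 -1.14
{'tx': np.float64(-0.0326), 'ty': np.float64(-0.0003), 'tz': np.float64(-0.0003), 'yaw': np.float64(-0.0036)}
```

```bash
python3 -m pendant '[{"tx":0,"ty":0,"tz":0,"yaw":0,"claw":0.64},{"tx":0,"ty":0,"tz":0,"yaw":0,"claw":0.64},{"tx":0,"ty":0,"tz":0,"yaw":0,"claw":0.64},{"tx":-0.03,"ty":0,"tz":0,"yaw":0,"claw":0.7},{"tx":-0.075,"ty":0,"tz":0,"yaw":0,"claw":0.8},{"tx":-0.12,"ty":0.02,"tz":0,"yaw":0,"claw":1},{"tx":-0.165,"ty":0.05,"tz":0,"yaw":0,"claw":1},{"tx":-0.2,"ty":0.09,"tz":0,"yaw":0,"claw":1},{"tx":-0.22,"ty":0.13,"tz":0,"yaw":0,"claw":1},{"tx":-0.22,"ty":0.13,"tz":0,"yaw":0,"claw":1}]' 25;  python3 - <<'E'
from h import *
S=shot("scene","16");T=shot("top","16");crop(S,190,120,290,220,7,"s16b");crop(T,135,185,250,255,7,"t16b")
goto(.5,.37,.25,-90)
E
```

```text
time: 32.35
ee_pos: [0.5832, 0.0674, 0.2489]
tcp_rot: [2.768, 1.55, -0.388]
wrist_force: [-0.1, -0.8, -0.1]
width: 0.0881
t 32.45 pos [0.5817 0.0746 0.2449] head -90.4 tilt 0.72 F [-0.4  0.4  0.8] w 0.0883 q7 -1.14
{'tx': np.float64(-0.007), 'ty': np.float64(-0.2948), 'tz': np.float64(0.0835), 'yaw': np.float64(-0.0065)}
```

```bash
python3 - <<'E'
from h import *
S=cv2.imread("pics/scene0.png");T=cv2.imread("pics/top0.png")
def br(im): return np.clip((im/255.)**.5*255,0,255).astype(np.uint8)
crop(br(S),190,105,235,170,11,"blS");crop(br(T),130,190,175,240,14,"blT")
E
cat > pl.py <<'E'
from h import *
from scipy.optimize import least_squares
# params: x,y (pliers origin), a (heading of pliers y axis); tips z .006; handle outer 63 at 137 => grip centre
def pts(x,y,a,z,h): return [np.array([x+s*h*np.cos(a),y+s*h*np.sin(a),z]) for s in (1,-1)]
off={"top":np.array([.0012,.0018,0]),"scene":np.array([-.0008,-.0019,0])}
obs={"top":{"top":((146.3,207.5),(143.8,224)),"bot":((150.8,212.3),(149,225.8))},
     "scene":{"top":((214.2,117.2),(198.7,122)),"bot":((215.8,131),(201.6,133.6))}}
def res(p):
    x,y,a,ht,hb=p;r=[]
    for n in obs:
        for k,z,h in (("top",.166,ht),("bot",.116,hb)):
            for P,o in zip(pts(x,y,a,z,h),obs[n][k]): r+=list(w2p(n,P-off[n])+.48-o)
    return np.array(r)
r=least_squares(res,[.5,.38,0,.03,.025],loss="soft_l1");print(r.x.round(4),np.degrees(r.x[2]));print(res(r.x).reshape(-1,4).round(1))
E
python3 pl.py
```

```text
[ 0.523   0.3788 -0.0737  0.0299  0.026 ] -4.220072806743422
[[ 0.6 -0.1  0.9 -0.4]
 [-0.2 -0.3 -0.2  0. ]
 [ 0.   0.2 -0.4 -0.8]
 [-0.8 -0.9 -0.2 -0.1]]
```

Run:
```python
from h import *
for uv in ((147.5,213),(159.5,213.7),(157,230),(145,229.3)): print((p2w("top",uv[0]-.48,uv[1]-.48,.074)+[.0012,.0018,0]).round(4))
print((p2w("top",152.2-.48,221.5-.48,.074)+[.0012,.0018,0]).round(4))
for uv in ((200.5,140.5),(204,147),(219.7,141.5),(216,138)): print((p2w("scene",uv[0]-.48,uv[1]-.48,.074)-[.0008,.0019,0]).round(4))
goto(.523,.3788,.235,-4.2)
```

```text
[0.557  0.4008 0.074 ]
[0.5534 0.3554 0.074 ]
[0.4907 0.3616 0.074 ]
[0.4943 0.4066 0.074 ]
[0.5237 0.3813 0.074 ]
[0.4982 0.4082 0.074 ]
[0.4903 0.3569 0.074 ]
[0.5552 0.3616 0.074 ]
[0.5547 0.3934 0.074 ]
t 32.45 pos [0.5817 0.0746 0.2449] head -90.4 tilt 0.72 F [-0.4  0.4  0.8] w 0.0883 q7 -1.14
{'tx': np.float64(0.0083), 'ty': np.float64(-0.3038), 'tz': np.float64(0.0608), 'yaw': np.float64(-1.504)}
```

```bash
python3 -m pendant '[{"tx":0,"ty":-0.04,"tz":0.008,"yaw":-0.14,"claw":1},{"tx":0,"ty":-0.08,"tz":0.016,"yaw":-0.28,"claw":1},{"tx":0,"ty":-0.12,"tz":0.024,"yaw":-0.42,"claw":1},{"tx":0,"ty":-0.16,"tz":0.032,"yaw":-0.56,"claw":1},{"tx":0,"ty":-0.2,"tz":0.04,"yaw":-0.7,"claw":1},{"tx":0,"ty":-0.24,"tz":0.048,"yaw":-0.84,"claw":1},{"tx":0,"ty":-0.28,"tz":0.056,"yaw":-0.98,"claw":1},{"tx":0,"ty":-0.305,"tz":0.0605,"yaw":-1.12,"claw":1},{"tx":0,"ty":-0.305,"tz":0.0605,"yaw":-1.26,"claw":1},{"tx":0,"ty":-0.305,"tz":0.0605,"yaw":-1.4,"claw":1},{"tx":0,"ty":-0.305,"tz":0.0605,"yaw":-1.504,"claw":1},{"tx":0,"ty":-0.305,"tz":0.0605,"yaw":-1.504,"claw":1},{"tx":0,"ty":-0.305,"tz":0.0605,"yaw":-1.504,"claw":1}]' 25
python3 - <<'E'
from h import *
goto(.5235,.3795,.180,-4.3)
S=shot("scene","17");T=shot("top","17");crop(S,170,80,260,170,8,"s17b");
E
```

```text
time: 33.75
ee_pos: [0.5221, 0.3811, 0.2423]
tcp_rot: [1.371, 1.56, -0.274]
wrist_force: [0.8, -0.3, -0.0]
width: 0.0883
t 33.75 pos [0.5221 0.3811 0.2423] head -4.2 tilt 0.62 F [ 0.8 -0.3 -0. ] w 0.0883 q7 -0.46
{'tx': np.float64(0.0623), 'ty': np.float64(0.0009), 'tz': np.float64(0.0014), 'yaw': np.float64(0.001)}
```

```bash
python3 -m pendant '[{"tx":0.03,"ty":0.0009,"tz":0.0014,"yaw":0,"claw":1},{"tx":0.0623,"ty":0.0009,"tz":0.0014,"yaw":0,"claw":1},{"tx":0.0623,"ty":0.0009,"tz":0.0014,"yaw":0,"claw":1},{"tx":0.0623,"ty":0.0009,"tz":0.0014,"yaw":0,"claw":1},{"tx":0.0623,"ty":0.0009,"tz":0.0014,"yaw":0,"claw":1}]' 25
python3 - <<'E'
from h import *
goto(.5235,.3795,.125,-4.3)
S=shot("scene","18");crop(S,170,80,260,170,8,"s18b");T=shot("top","18");crop(T,120,180,190,240,10,"t18b")
E
```

```text
time: 34.35
ee_pos: [0.5252, 0.3795, 0.1821]
tcp_rot: [1.52, 1.557, -0.125]
wrist_force: [0.2, 0.2, 0.1]
width: 0.0878
t 34.35 pos [0.5252 0.3795 0.1821] head -4.3 tilt 0.81 F [0.2 0.2 0.1] w 0.0878 q7 -0.43
{'tx': np.float64(0.0571), 'ty': np.float64(-0.0025), 'tz': np.float64(0.0001), 'yaw': np.float64(0.0006)}
```

```bash
python3 -m pendant '[{"tx":0.02,"ty":-0.0015,"tz":0,"yaw":0,"claw":1},{"tx":0.04,"ty":-0.0015,"tz":0,"yaw":0,"claw":1},{"tx":0.057,"ty":-0.0015,"tz":0,"yaw":0,"claw":1},{"tx":0.057,"ty":-0.0015,"tz":0,"yaw":0,"claw":1},{"tx":0.057,"ty":-0.0015,"tz":0,"yaw":0,"claw":1}]' 25
python3 - <<'E'
from h import *
goto(.5235,.3795,.125,-4.3)
S=shot("scene","19");crop(S,170,80,260,170,8,"s19b");T=shot("top","19");crop(T,120,180,190,240,10,"t19b")
E
```

```text
time: 34.95
ee_pos: [0.525, 0.3798, 0.1262]
tcp_rot: [1.597, 1.556, -0.048]
wrist_force: [-0.5, 0.2, -0.1]
width: 0.0879
t 34.95 pos [0.525  0.3798 0.1262] head -4.3 tilt 0.88 F [-0.5  0.2 -0.1] w 0.0879 q7 -0.4
{'tx': np.float64(0.0012), 'ty': np.float64(-0.0015), 'tz': np.float64(0.0004), 'yaw': np.float64(0.0006)}
```

```bash
python3 -m pendant '[{"tx":0,"ty":-0.0005,"tz":0,"yaw":0,"claw":0.8},{"tx":0,"ty":-0.0005,"tz":0,"yaw":0,"claw":0.7},{"tx":0,"ty":-0.0005,"tz":0,"yaw":0,"claw":0.655},{"tx":0,"ty":-0.0005,"tz":0,"yaw":0,"claw":0.655},{"tx":0,"ty":-0.0005,"tz":0,"yaw":0,"claw":0.655},{"tx":0,"ty":-0.0005,"tz":0,"yaw":0,"claw":0.655}]' 20
python3 - <<'E'
from h import *
goto(.5235,.3795,.125,-4.3)
S=shot("scene","20");crop(S,170,80,260,170,8,"s20b")
E
```

```text
time: 35.65
ee_pos: [0.5253, 0.3804, 0.1281]
tcp_rot: [1.72, 1.553, 0.074]
wrist_force: [-1.1, -0.5, 8.3]
width: 0.0577
t 35.65 pos [0.5253 0.3804 0.1281] head -4.3 tilt 0.99 F [-1.1 -0.5  8.3] w 0.0577 q7 -0.4
{'tx': np.float64(0.0031), 'ty': np.float64(-0.0018), 'tz': np.float64(0.001), 'yaw': np.float64(0.0006)}
```

Run:
```python
from h import *
goto(.5253,.3804,.228,-4.3)
```

```text
t 35.7 pos [0.5253 0.3804 0.1281] head -4.3 tilt 0.99 F [-2.2 -1.1  8.1] w 0.0575 q7 -0.4
{'tx': np.float64(-0.0999), 'ty': np.float64(0.0017), 'tz': np.float64(-0.0003), 'yaw': np.float64(0.0006)}
```

```bash
python3 -m pendant '[{"tx":-0.01,"ty":0.0002,"tz":0,"yaw":0,"claw":0.65},{"tx":-0.02,"ty":0.0004,"tz":0,"yaw":0,"claw":0.65},{"tx":-0.035,"ty":0.0006,"tz":-0.0001,"yaw":0,"claw":0.65},{"tx":-0.05,"ty":0.0009,"tz":-0.0002,"yaw":0,"claw":0.65},{"tx":-0.065,"ty":0.0012,"tz":-0.0002,"yaw":0,"claw":0.65},{"tx":-0.08,"ty":0.0014,"tz":-0.0003,"yaw":0,"claw":0.65},{"tx":-0.1,"ty":0.0017,"tz":-0.0003,"yaw":0,"claw":0.65},{"tx":-0.1,"ty":0.0017,"tz":-0.0003,"yaw":0,"claw":0.65},{"tx":-0.1,"ty":0.0017,"tz":-0.0003,"yaw":0,"claw":0.65}]' 20
python3 - <<'E'
from h import *
goto(.5235,.3795,.125,-4.3)
S=shot("scene","21");crop(S,170,80,260,170,8,"s21b")
T=shot("top","21");crop(T,200,180,260,250,10,"t21b")
E
```

```text
time: 36.6
ee_pos: [0.5253, 0.3805, 0.2287]
tcp_rot: [1.75, 1.553, 0.105]
wrist_force: [-0.6, -0.1, -1.4]
width: 0.0571
t 36.6 pos [0.5253 0.3805 0.2287] head -4.3 tilt 1.04 F [-0.6 -0.1 -1.4] w 0.0571 q7 -0.45
{'tx': np.float64(0.1036), 'ty': np.float64(-0.0036), 'tz': np.float64(0.0015), 'yaw': np.float64(0.0006)}
```

```bash
cat > ring.py <<'E'
from h import *
SS=12
def rend(n,x,y,a,bx,z=.003,sig=.55):
    x0,y0,x1,y1=bx;W,H=(x1-x0)*SS,(y1-y0)*SS
    c,s=np.cos(a),np.sin(a)
    def pr(P):
        P=np.asarray(P);Q=np.c_[x+c*P[:,0]-s*P[:,1],y+s*P[:,0]+c*P[:,1],np.full(len(P),z)]
        return ((proj(n,Q)-[x0,y0]+.5)*SS*16).round().astype(np.int32)
    m=np.zeros((H,W),np.uint8)
    t=np.linspace(np.radians(20),np.radians(340),80)
    o=np.c_[.0168*np.cos(t),.0168*np.sin(t)];i=np.c_[.0123*np.cos(t),.0123*np.sin(t)][::-1]
    cv2.fillPoly(m,[pr(np.r_[o,i])],255,shift=4)
    k=np.linspace(0,2*np.pi,32)
    for sg in (1,-1):
        cv2.fillPoly(m,[pr(np.c_[.0195+.0068*np.cos(k),sg*.0085+.0068*np.sin(k)])],255,shift=4)
    for sg in (1,-1):
        cv2.fillPoly(m,[pr(np.c_[.0195+.0037*np.cos(k),sg*.0085+.0037*np.sin(k)])],0,shift=4)
    f=cv2.resize(m.astype(np.float32)/255,(x1-x0,y1-y0),interpolation=cv2.INTER_AREA)
    return cv2.GaussianBlur(f,(0,0),sig)
def fitring(im,n,x,y,a):
    c=w2p(n,[x+.006*np.cos(a),y+.006*np.sin(a),.003]);bx=tuple(int(v) for v in (c[0]-11,c[1]-10,c[0]+12,c[1]+11))
    g=cv2.cvtColor(im,cv2.COLOR_BGR2GRAY).astype(np.float32)[bx[1]:bx[3],bx[0]:bx[2]]
    def cost(p):
        f=rend(n,p[0]/1000,p[1]/1000,p[2]/10,bx,sig=abs(p[3]));A=np.c_[f.ravel(),np.ones(f.size)]
        w,_,_,_=np.linalg.lstsq(A,g.ravel(),rcond=None);return float(((A@w-g.ravel())**2).mean())
    best=None
    r=minimize(cost,[x*1000,y*1000,a*10,.6],method="Nelder-Mead",options=dict(initial_simplex=np.array([[x*1000,y*1000,a*10,.6],[x*1000+4,y*1000,a*10,.6],[x*1000,y*1000+4,a*10,.6],[x*1000,y*1000,a*10+2,.6],[x*1000,y*1000,a*10,.8]]),xatol=.02,fatol=.05,maxiter=300))
    return r.x[0]/1000,r.x[1]/1000,r.x[2]/10,r.x[3],r.fun**.5
if __name__=="__main__":
    import sys
    T=cv2.imread("pics/top_21.png");S=cv2.imread("pics/scene_21.png")
    for nm,u,v,a in (("A",229.8,203.5,np.radians(175)),("B",234.5,235.5,np.radians(-3))):
        p=p2w("top",u,v,.003)
        for n,im in (("top",T),("scene",S)):
            f=fitring(im,n,p[0],p[1],a);o={"top":(.0012,.0018),"scene":(-.0008,-.0019)}[n]
            print(nm,n,np.round(f,4),"deg",round(np.degrees(f[2]),1),"corr",(f[0]+o[0]).round(4),(f[1]+o[1]).round(4))
E
python3 ring.py
```

```text
A top [ 0.6081  0.094   3.2955  0.6905 12.0083] deg 188.8 corr 0.6093 0.0958
A scene [0.6104 0.0962 3.2685 0.7307 8.2994] deg 187.3 corr 0.6096 0.0943
B top [ 0.478   0.0745 -0.0673  0.6901  9.8469] deg -3.9 corr 0.4792 0.0763
B scene [ 4.80100e-01  7.72000e-02 -2.23000e-02  6.32200e-01  3.19488e+01] deg -1.3 corr 0.4793 0.0753
```

Run:
```python
from h import *
print(w2p("scene",[.5253,.3805,.1065])+.5, w2p("scene",[.5253+.0008,.3805+.0019,.1065])+.5)
S=cv2.imread("pics/scene_21.png");crop(S,195,100,225,140,16,"tip21")
goto(.5902,.0923,.16,-82)
```

```text
[209.04339673 134.09323889] [209.03463602 133.82249803]
t 36.7 pos [0.5246 0.3802 0.2273] head -4.3 tilt 0.9 F [-1.  -0.2 -1.9] w 0.0572 q7 -0.45
{'tx': np.float64(0.0682), 'ty': np.float64(0.0857), 'tz': np.float64(0.2823), 'yaw': np.float64(1.3568)}
```

```bash
python3 -m pendant '[{"tx":0,"ty":0.01,"tz":0.04,"yaw":0.13,"claw":0.65},{"tx":0,"ty":0.022,"tz":0.08,"yaw":0.26,"claw":0.65},{"tx":0,"ty":0.034,"tz":0.12,"yaw":0.39,"claw":0.65},{"tx":0,"ty":0.047,"tz":0.16,"yaw":0.52,"claw":0.65},{"tx":0.01,"ty":0.06,"tz":0.2,"yaw":0.65,"claw":0.65},{"tx":0.025,"ty":0.073,"tz":0.24,"yaw":0.78,"claw":0.65},{"tx":0.04,"ty":0.085,"tz":0.275,"yaw":0.91,"claw":0.65},{"tx":0.055,"ty":0.0857,"tz":0.2823,"yaw":1.04,"claw":0.65},{"tx":0.0682,"ty":0.0857,"tz":0.2823,"yaw":1.17,"claw":0.65},{"tx":0.0682,"ty":0.0857,"tz":0.2823,"yaw":1.3,"claw":0.65},{"tx":0.0682,"ty":0.0857,"tz":0.2823,"yaw":1.3568,"claw":0.65},{"tx":0.0682,"ty":0.0857,"tz":0.2823,"yaw":1.3568,"claw":0.65},{"tx":0.0682,"ty":0.0857,"tz":0.2823,"yaw":1.3568,"claw":0.65},{"tx":0.0682,"ty":0.0857,"tz":0.2823,"yaw":1.3568,"claw":0.65}]' 20
python3 - <<'E'
from h import *
goto(.5902,.0923,.157,-82)
S=shot("scene","22");crop(S,245,150,290,200,14,"s22b")
T=shot("top","22");crop(T,200,180,260,250,10,"t22b")
E
```

```text
time: 38.1
ee_pos: [0.59, 0.0924, 0.1598]
tcp_rot: [3.034, 1.555, 0.033]
wrist_force: [-0.5, -0.5, -1.1]
width: 0.0575
t 38.1 pos [0.59   0.0924 0.1598] head -81.9 tilt 0.88 F [-0.5 -0.5 -1.1] w 0.0575 q7 -0.96
{'tx': np.float64(0.0028), 'ty': np.float64(0.0001), 'tz': np.float64(-0.0002), 'yaw': np.float64(0.0012)}
```

Run:
```python
from h import *
for z in (.038,.11,.004): print(z,w2p("scene",[.59+.0008,.0924+.0019,z])+.5, w2p("top",[.59-.0012,.0924-.0018,z])+.5)
S=cv2.imread("pics/scene_22.png")
br=np.clip((S/255.)**.6*255,0,255).astype(np.uint8);crop(br,255,150,285,200,16,"tip22")
```

```text
0.038 [264.3470345 181.7835304] [230.60454149 205.60865073]
0.11 [263.33389348 163.71673873] [228.46688829 200.28485981]
0.004 [264.80101855 189.87918051] [231.55760177 207.98223202]
```

Run:
```python
from h import *
goto(.5117,-.0994,.16,-82)
goto(.5117,-.0994,.145,-82)
```

```text
t 38.2 pos [0.5901 0.0924 0.16  ] head -82.0 tilt 0.9 F [ 0.  -0.7 -1.1] w 0.0571 q7 -0.96
{'tx': np.float64(-0.0013), 'ty': np.float64(0.1789), 'tz': np.float64(0.1045), 'yaw': np.float64(0.0007)}
t 38.2 pos [0.5901 0.0924 0.16  ] head -82.0 tilt 0.9 F [ 0.  -0.7 -1.1] w 0.0571 q7 -0.96
{'tx': np.float64(0.0137), 'ty': np.float64(0.1789), 'tz': np.float64(0.1047), 'yaw': np.float64(0.0007)}
```

```bash
python3 -m pendant '[{"tx":0,"ty":0.007,"tz":0.004,"yaw":0,"claw":0.62},{"tx":0,"ty":0.021,"tz":0.012,"yaw":0,"claw":0.6},{"tx":0,"ty":0.0415,"tz":0.0242,"yaw":0,"claw":0.6},{"tx":0,"ty":0.0674,"tz":0.0394,"yaw":0,"claw":0.6},{"tx":0,"ty":0.0934,"tz":0.0545,"yaw":0,"claw":0.6},{"tx":0,"ty":0.1193,"tz":0.0697,"yaw":0,"claw":0.6},{"tx":0,"ty":0.1435,"tz":0.0838,"yaw":0,"claw":0.6},{"tx":0.002,"ty":0.1608,"tz":0.094,"yaw":0,"claw":0.6},{"tx":0.006,"ty":0.172,"tz":0.1005,"yaw":0,"claw":0.6},{"tx":0.01,"ty":0.1789,"tz":0.1047,"yaw":0,"claw":0.6},{"tx":0.0137,"ty":0.1789,"tz":0.1047,"yaw":0,"claw":0.6},{"tx":0.0137,"ty":0.1789,"tz":0.1047,"yaw":0,"claw":0.6},{"tx":0.0137,"ty":0.1789,"tz":0.1047,"yaw":0,"claw":0.6}]' 30
python3 - <<'E'
from h import *
goto(.545,-.0947,.145,-82)
S=shot("scene","23");crop(S,250,150,310,240,9,"s23b")
E
```

```text
time: 39.5
ee_pos: [0.5121, -0.0984, 0.1448]
tcp_rot: [3.084, 1.555, 0.085]
wrist_force: [-0.3, 0.6, -0.7]
width: 0.0529
t 39.5 pos [ 0.5121 -0.0984  0.1448] head -81.9 tilt 0.9 F [-0.3  0.6 -0.7] w 0.0529 q7 -0.54
{'tx': np.float64(0.0003), 'ty': np.float64(0.001), 'tz': np.float64(-0.0331), 'yaw': np.float64(0.0023)}
```

Run:
```python
from h import *
print(w2p("scene",[.5121+.0008,-.0984+.0019,.025])+.5,p2w("scene",280.3,220,.025)-[.0008,.0019,0])
goto(.564,-.0921,.145,-82)
```

```text
[273.8211013  224.95042148] [ 0.5401647  -0.09266946  0.025     ]
t 39.55 pos [ 0.5121 -0.0984  0.1449] head -81.9 tilt 0.91 F [ 0.4 -0.1 -1.3] w 0.053 q7 -0.54
{'tx': np.float64(0.0007), 'ty': np.float64(0.0011), 'tz': np.float64(-0.0523), 'yaw': np.float64(0.0024)}
```

```bash
python3 -m pendant '[{"tx":0,"ty":0.0005,"tz":-0.005,"yaw":0,"claw":0.62},{"tx":0,"ty":0.001,"tz":-0.012,"yaw":0,"claw":0.63},{"tx":0,"ty":0.001,"tz":-0.018,"yaw":0,"claw":0.64},{"tx":0,"ty":0.001,"tz":-0.023,"yaw":0,"claw":0.65},{"tx":0,"ty":0.001,"tz":-0.028,"yaw":0,"claw":0.65},{"tx":0,"ty":0.001,"tz":-0.033,"yaw":0,"claw":0.65},{"tx":0,"ty":0.001,"tz":-0.038,"yaw":0,"claw":0.65},{"tx":0,"ty":0.001,"tz":-0.043,"yaw":0,"claw":0.65},{"tx":0,"ty":0.001,"tz":-0.048,"yaw":0,"claw":0.65},{"tx":0,"ty":0.001,"tz":-0.0523,"yaw":0,"claw":0.65},{"tx":0,"ty":0.001,"tz":-0.0523,"yaw":0,"claw":0.65}]' 30
python3 - <<'E'
from h import *
goto(.567,-.0916,.145,-82)
S=shot("scene","24");crop(S,250,150,310,240,9,"s24b")
E
```

```text
time: 40.65
ee_pos: [0.5647, -0.0919, 0.1457]
tcp_rot: [3.057, 1.554, 0.058]
wrist_force: [-0.4, -0.3, -1.2]
width: 0.0577
t 40.65 pos [ 0.5647 -0.0919  0.1457] head -81.8 tilt 0.94 F [-0.4 -0.3 -1.2] w 0.0577 q7 -0.63
{'tx': np.float64(0.0007), 'ty': np.float64(0.0), 'tz': np.float64(-0.0023), 'yaw': np.float64(0.003)}
```

Run:
```python
from h import *
for z in (.024,.03,.08,.1): print(z,w2p("scene",[.5647+.0008,-.0919+.0019,z])+.5)
S=cv2.imread("pics/scene_24.png");br=np.clip((S/255.)**.6*255,0,255).astype(np.uint8);crop(br,270,180,310,230,15,"tip24")
```

```text
0.024 [287.50515833 217.7107349 ]
0.03 [287.49037884 216.22092953]
0.08 [287.36337365 203.41852817]
0.1 [287.31056793 198.09559582]
```

Run:
```python
from h import *
goto(.546,-.0945,.157,-82)
goto(.5902,.0923,.157,-82)
```

```text
t 40.7 pos [ 0.5643 -0.092   0.1457] head -81.8 tilt 0.92 F [-0.5 -0.9 -0.4] w 0.0576 q7 -0.63
{'tx': np.float64(-0.0116), 'ty': np.float64(-0.0001), 'tz': np.float64(0.0182), 'yaw': np.float64(0.0027)}
t 40.7 pos [ 0.5643 -0.092   0.1457] head -81.8 tilt 0.92 F [-0.5 -0.9 -0.4] w 0.0576 q7 -0.63
{'tx': np.float64(-0.0107), 'ty': np.float64(-0.1787), 'tz': np.float64(-0.052), 'yaw': np.float64(0.0027)}
```

```bash
python3 -m pendant '[{"tx":-0.001,"ty":0,"tz":0.004,"yaw":0,"claw":0.63},{"tx":-0.004,"ty":0,"tz":0.01,"yaw":0,"claw":0.61},{"tx":-0.008,"ty":0,"tz":0.016,"yaw":0,"claw":0.6},{"tx":-0.011,"ty":-0.003,"tz":0.0182,"yaw":0,"claw":0.6},{"tx":-0.011,"ty":-0.01,"tz":0.016,"yaw":0,"claw":0.6},{"tx":-0.011,"ty":-0.024,"tz":0.01,"yaw":0,"claw":0.6},{"tx":-0.011,"ty":-0.045,"tz":0.001,"yaw":0,"claw":0.6},{"tx":-0.011,"ty":-0.07,"tz":-0.009,"yaw":0,"claw":0.6},{"tx":-0.011,"ty":-0.095,"tz":-0.019,"yaw":0,"claw":0.6},{"tx":-0.011,"ty":-0.12,"tz":-0.029,"yaw":0,"claw":0.6},{"tx":-0.011,"ty":-0.142,"tz":-0.038,"yaw":0,"claw":0.6},{"tx":-0.011,"ty":-0.158,"tz":-0.044,"yaw":0,"claw":0.6},{"tx":-0.011,"ty":-0.169,"tz":-0.0485,"yaw":0,"claw":0.6},{"tx":-0.011,"ty":-0.176,"tz":-0.051,"yaw":0,"claw":0.62},{"tx":-0.011,"ty":-0.1787,"tz":-0.052,"yaw":0,"claw":0.65},{"tx":-0.011,"ty":-0.1787,"tz":-0.052,"yaw":0,"claw":0.65},{"tx":-0.011,"ty":-0.1787,"tz":-0.052,"yaw":0,"claw":0.65}]' 30
python3 - <<'E'
from h import *
goto(.5902,.0923,.157,-82)
S=shot("scene","25");br=np.clip((S/255.)**.6*255,0,255).astype(np.uint8);crop(br,250,150,290,200,15,"s25b")
s=state()["ee_pos"]
for z in (.034,.05,.1): print(w2p("scene",[s[0]+.0008,s[1]+.0019,z])+.5)
E
```

```text
time: 42.4
ee_pos: [0.5901, 0.0912, 0.1574]
tcp_rot: [3.023, 1.555, 0.023]
wrist_force: [0.1, 0.2, -1.9]
width: 0.0577
t 42.4 pos [0.5901 0.0912 0.1574] head -81.9 tilt 0.92 F [ 0.1  0.2 -1.9] w 0.0577 q7 -0.95
{'tx': np.float64(0.0004), 'ty': np.float64(-0.0011), 'tz': np.float64(-0.0002), 'yaw': np.float64(0.0011)}
[264.62690202 182.9289015 ]
[264.41049131 179.0394208 ]
[263.71163592 166.47911591]
```

```bash
python3 -m pendant '[{"tx":0.005,"ty":-0.0011,"tz":0.001,"yaw":0,"claw":0.65},{"tx":0.011,"ty":-0.0011,"tz":0.002,"yaw":0,"claw":0.65},{"tx":0.017,"ty":-0.0011,"tz":0.002,"yaw":0,"claw":0.65},{"tx":0.022,"ty":-0.0011,"tz":0.002,"yaw":0,"claw":0.65},{"tx":0.022,"ty":-0.0011,"tz":0.002,"yaw":0,"claw":0.65},{"tx":0.022,"ty":-0.0011,"tz":0.002,"yaw":0,"claw":0.65}]' 30
python3 - <<'E'
from h import *
goto(.5902,.0923,.135,-82)
S=shot("scene","26");br=np.clip((S/255.)**.6*255,0,255).astype(np.uint8);crop(br,252,165,282,200,20,"s26b")
T=shot("top","26");br=np.clip((T/255.)**.6*255,0,255).astype(np.uint8);crop(br,215,190,245,220,20,"t26b")
s=state()["ee_pos"]
for z in (s[2]-.122,.004): print(w2p("scene",[s[0]+.0008,s[1]+.0019,z])+.5)
E
```

```text
time: 43.05
ee_pos: [0.5883, 0.0918, 0.1352]
tcp_rot: [3.018, 1.555, 0.017]
wrist_force: [0.4, 0.2, -1.2]
width: 0.0573
t 43.05 pos [0.5883 0.0918 0.1352] head -82.0 tilt 0.91 F [ 0.4  0.2 -1.2] w 0.0573 q7 -0.93
{'tx': np.float64(0.0002), 'ty': np.float64(-0.0002), 'tz': np.float64(-0.0019), 'yaw': np.float64(0.0008)}
[264.38847968 187.83947825]
[264.51634198 190.09499971]
```

Run:
```python
from h import *
from ring import *
S=cv2.imread("pics/scene_26.png");g=cv2.cvtColor(S,cv2.COLOR_BGR2GRAY)
for r in range(172,192): print(r,g[r,256:276])
for n in("scene",):
    for sg in(1,-1,0):
        a=np.radians(187.7);x,y=.6095+.0008,.095+.0019
        print(w2p(n,[x+.0195*np.cos(a)-sg*.0085*np.sin(a),y+.0195*np.sin(a)+sg*.0085*np.cos(a),.004]))
```

```text
172 [236 217 207 144  58  61  80 101 106 104 101  77  58  61  59  56  54  53
  55  57]
173 [218 130 193 228 167  82 102 107 104 107 105  80  62  62  61  57  55  52
  54  55]
174 [242 230 232 227 158  91 108 107 106 107 106  81  61  62  62  58  56  54
  53  52]
175 [227 212 202 171 110  91 107 107 105 108 108  84  60  61  60  59  57  56
  55  53]
176 [158 129 114  99  74  89 107 108 105 109 110  83  60  62  60  58  58  57
  56  56]
177 [ 98  84  66  52  52  83 104 107 106 111 111 131 105  57  60  57  58  56
  57  56]
178 [ 50  44  47  53  53  78 100 107 105 109 110 119  92  56  57  57  60  60
  58  56]
179 [ 51  52  57  58  56  79 101 107 105 107 111  87  61  59  57  57  57  59
  58  58]
180 [ 55  55  58  61  58  75  99 107 105 108 110  90  62  60  60  56  57  56
  59  59]
181 [ 52  57  57  59  61  72 100 109 103 108 113  91  64  60  60  58  56  56
  54  57]
182 [ 44  46  54  58  59  72  99 108 100 105 112  95  70  59  61  63  61  57
  54  55]
183 [ 48  54  55  57  57  72 101 108  99 104 111  99  75  64  62  62  62  61
  56  54]
184 [ 43  48  48  53  57  66  96 107  94 100 112  97  93  97  96  95  78  61
  60  57]
185 [ 38  36  35  48  55  62  84  94  79  92 111 106 131 150 158 183 183 124
  61  61]
186 [ 38  35  33  40  45  55  63  66  83 100 112 106 112 121 128 157 183 160
  97  62]
187 [ 37  36  35  32  35  42  77 113 152 149 120  96  72  62  65  77 117 183
 149  61]
188 [ 34  37  38  36  34  85 104 116 157 142  96  72  58  56  57  59 142 192
 144  61]
189 [ 33  35  37  36  33  94 117 120 139 114  87  92 113 129 129 179 198 161
  97  58]
190 [ 37  34  36  36  35  63  92 102 108 116 116 177 183 159 156 167 151 100
  62  58]
191 [ 36  34  34  36  36  38  49  55  86 125 121 165 154 112 108  87  62  57
  55  56]
[265.87226528 190.49683429]
[262.83407669 188.24007219]
[264.3474034  189.36416908]
```

Run:
```python
from h import *
a=np.radians(-82)
for dx in (0,.002):
  for s in (1,-1): print(dx,s,w2p("scene",[.5883+dx+.0008+s*.009*np.cos(a),.0918+.0019+s*.009*np.sin(a),.0192]))
```

```text
0 1 [265.39095614 187.23405396]
0 -1 [262.13035513 184.8625729 ]
0.002 1 [265.9026863  187.04108633]
0.002 -1 [262.63995307 184.6725951 ]
```

Run:
```python
from h import *
goto(.5865,.0923,.126,-82)
```

```text
t 43.15 pos [0.5886 0.0919 0.1356] head -81.9 tilt 0.95 F [-0.4  0.5 -0.1] w 0.0574 q7 -0.93
{'tx': np.float64(0.0095), 'ty': np.float64(-0.0007), 'tz': np.float64(0.0021), 'yaw': np.float64(0.0009)}
```

```bash
python3 -m pendant '[{"tx":0.001,"ty":-0.0007,"tz":0.001,"yaw":0,"claw":0.655},{"tx":0.002,"ty":-0.0007,"tz":0.0021,"yaw":0,"claw":0.655},{"tx":0.005,"ty":-0.0007,"tz":0.0021,"yaw":0,"claw":0.655},{"tx":0.0085,"ty":-0.0007,"tz":0.0021,"yaw":0,"claw":0.655},{"tx":0.0105,"ty":-0.0007,"tz":0.0021,"yaw":0,"claw":0.655},{"tx":0.0105,"ty":-0.0007,"tz":0.0021,"yaw":0,"claw":0.655}]' 30
python3 - <<'E'
from h import *
goto(.5865,.0923,.126,-82)
S=shot("scene","27");br=np.clip((S/255.)**.6*255,0,255).astype(np.uint8);crop(br,252,165,282,200,20,"s27b")
T=shot("top","27");br=np.clip((T/255.)**.6*255,0,255).astype(np.uint8);crop(br,215,190,245,220,20,"t27b")
E
```

```text
time: 43.75
ee_pos: [0.5863, 0.0923, 0.1246]
tcp_rot: [3.022, 1.555, 0.021]
wrist_force: [0.9, -0.5, -1.5]
width: 0.0577
t 43.75 pos [0.5863 0.0923 0.1246] head -82.0 tilt 0.9 F [ 0.9 -0.5 -1.5] w 0.0577 q7 -0.92
{'tx': np.float64(-0.0014), 'ty': np.float64(-0.0), 'tz': np.float64(-0.0002), 'yaw': np.float64(0.0009)}
```

```bash
python3 -m pendant '[{"tx":0.001,"ty":0,"tz":0,"yaw":0,"claw":0.655},{"tx":0.002,"ty":0,"tz":0,"yaw":0,"claw":0.655},{"tx":0.002,"ty":0,"tz":0,"yaw":0,"claw":0.655},{"tx":0.002,"ty":0,"tz":0,"yaw":0,"claw":0.655}]' 30
python3 - <<'E'
from h import *
goto(.5865,.0923,.126,-82)
E
```

```text
time: 44.25
ee_pos: [0.587, 0.0921, 0.1234]
tcp_rot: [3.022, 1.553, 0.021]
wrist_force: [-0.2, -0.5, 2.9]
width: 0.0577
t 44.25 pos [0.587  0.0921 0.1234] head -82.0 tilt 1.0 F [-0.2 -0.5  2.9] w 0.0577 q7 -0.91
{'tx': np.float64(-0.0026), 'ty': np.float64(-0.0002), 'tz': np.float64(0.0004), 'yaw': np.float64(0.0007)}
```

```bash
python3 -m pendant '[{"tx":-0.001,"ty":0,"tz":0,"yaw":0,"claw":0.64},{"tx":-0.001,"ty":0,"tz":0,"yaw":0,"claw":0.6},{"tx":-0.001,"ty":0,"tz":0,"yaw":0,"claw":0.56},{"tx":-0.001,"ty":0,"tz":0,"yaw":0,"claw":0.53},{"tx":-0.001,"ty":0,"tz":0,"yaw":0,"claw":0.53}]' 40
python3 - <<'E'
from h import *
goto(.5865,.0923,.126,-82)
S=shot("scene","28");br=np.clip((S/255.)**.6*255,0,255).astype(np.uint8);crop(br,252,165,282,200,20,"s28b")
T=shot("top","28");br=np.clip((T/255.)**.6*255,0,255).astype(np.uint8);crop(br,215,190,245,220,20,"t28b")
E
```

```text
time: 44.75
ee_pos: [0.5874, 0.0918, 0.1247]
tcp_rot: [2.996, 1.552, -0.006]
wrist_force: [0.2, -0.2, 2.8]
width: 0.0467
t 44.75 pos [0.5874 0.0918 0.1247] head -82.0 tilt 1.05 F [ 0.2 -0.2  2.8] w 0.0467 q7 -0.91
{'tx': np.float64(-0.0013), 'ty': np.float64(-0.0007), 'tz': np.float64(0.0007), 'yaw': np.float64(0.0006)}
```

```bash
python3 -m pendant '[{"tx":0.0005,"ty":-0.0003,"tz":0.0004,"yaw":0,"claw":0.5},{"tx":0.001,"ty":-0.0005,"tz":0.0005,"yaw":0,"claw":0.46},{"tx":0.0015,"ty":-0.0005,"tz":0.0005,"yaw":0,"claw":0.43},{"tx":0.0015,"ty":-0.0005,"tz":0.0005,"yaw":0,"claw":0.405},{"tx":0.0015,"ty":-0.0005,"tz":0.0005,"yaw":0,"claw":0.405},{"tx":0.0015,"ty":-0.0005,"tz":0.0005,"yaw":0,"claw":0.405}]' 50
python3 - <<'E'
from h import *
goto(.5865,.0923,.126,-82)
S=shot("scene","29");br=np.clip((S/255.)**.6*255,0,255).astype(np.uint8);crop(br,252,165,282,200,20,"s29b")
T=shot("top","29");br=np.clip((T/255.)**.6*255,0,255).astype(np.uint8);crop(br,215,190,245,220,20,"t29b")
E
```

```text
time: 45.45
ee_pos: [0.5881, 0.0927, 0.1247]
tcp_rot: [3.069, 1.549, 0.068]
wrist_force: [-1.2, 1.2, 11.3]
width: 0.0358
t 45.45 pos [0.5881 0.0927 0.1247] head -82.0 tilt 1.22 F [-1.2  1.2 11.3] w 0.0358 q7 -0.91
{'tx': np.float64(-0.0013), 'ty': np.float64(0.0002), 'tz': np.float64(0.0016), 'yaw': np.float64(0.0006)}
```

```bash
python3 -m pendant '[{"tx":-0.002,"ty":0,"tz":0,"yaw":0,"claw":0.405},{"tx":-0.004,"ty":0,"tz":0,"yaw":0,"claw":0.405},{"tx":-0.007,"ty":0,"tz":0,"yaw":0,"claw":0.405},{"tx":-0.011,"ty":0,"tz":0,"yaw":0,"claw":0.405},{"tx":-0.015,"ty":0,"tz":0,"yaw":0,"claw":0.405},{"tx":-0.015,"ty":0,"tz":0,"yaw":0,"claw":0.405}]' 50
python3 - <<'E'
from h import *
goto(.5865,.0923,.126,-82)
S=shot("scene","30");br=np.clip((S/255.)**.6*255,0,255).astype(np.uint8);crop(br,252,160,282,200,18,"s30b")
T=shot("top","30");br=np.clip((T/255.)**.6*255,0,255).astype(np.uint8);crop(br,215,190,245,220,20,"t30b")
E
```

```text
time: 46.15
ee_pos: [0.5881, 0.0927, 0.1403]
tcp_rot: [3.064, 1.549, 0.063]
wrist_force: [-0.1, -0.2, -0.6]
width: 0.0362
t 46.15 pos [0.5881 0.0927 0.1403] head -82.0 tilt 1.28 F [-0.1 -0.2 -0.6] w 0.0362 q7 -0.93
{'tx': np.float64(0.0142), 'ty': np.float64(0.0001), 'tz': np.float64(0.002), 'yaw': np.float64(0.0006)}
```

```bash
cat > ring2.py <<'E'
from h import *
SS=12
def shape(th):
    t=np.linspace(np.radians(20),np.pi,50)
    o=np.c_[.0168*np.cos(t),.0168*np.sin(t)];i=np.c_[.0123*np.cos(t),.0123*np.sin(t)][::-1]
    pv=np.array([-.0135,.0055]);c,s=np.cos(th),np.sin(th);R=np.array([[c,-s],[s,c]])
    def rot(P): 
        Q=(P-pv)@R.T+pv; m=(P[:,0]>-.0135); return np.where(m[:,None],Q,P)
    k=np.linspace(0,2*np.pi,32)
    arc=rot(np.r_[o,i]);eye=rot(np.c_[.0195+.0068*np.cos(k),.0085+.0068*np.sin(k)]);hole=rot(np.c_[.0195+.0037*np.cos(k),.0085+.0037*np.sin(k)])
    f=np.array([1,-1]);return [arc,arc*f,eye,eye*f],[hole,hole*f]
def poly(n,x,y,a,th,z):
    c,s=np.cos(a),np.sin(a);F,H=shape(th)
    pr=lambda P:proj(n,np.c_[x+c*P[:,0]-s*P[:,1],y+s*P[:,0]+c*P[:,1],np.full(len(P),z)])
    return [pr(p) for p in F],[pr(p) for p in H]
def overlay(im,n,x,y,a,th,z,bx,s,f):
    off={"top":np.array([.0012,.0018]),"scene":np.array([-.0008,-.0019])}[n]
    c=cv2.resize(np.clip((im/255.)**.6*255,0,255).astype(np.uint8)[bx[1]:bx[3],bx[0]:bx[2]],None,fx=s,fy=s,interpolation=cv2.INTER_CUBIC)
    F,H=poly(n,x-off[0],y-off[1],a,th,z)
    for p in F+H: cv2.polylines(c,[((p-[bx[0],bx[1]]+.5)*s).round().astype(np.int32)],True,(0,0,255),1)
    cv2.imwrite(f"pics/{f}.png",c)
E
python3 - <<'E'
from ring2 import *
S=cv2.imread("pics/scene_30.png");T=cv2.imread("pics/top_30.png")
overlay(S,"scene",.6075,.095,np.radians(188),.3,.018,(250,160,285,200),16,"o30s")
overlay(T,"top",.6075,.095,np.radians(188),.3,.018,(215,190,245,220),16,"o30t")
E
python3 - <<'E'
from h import *
goto(.5674,.2026,.192,-82)
E
```

```text
t 46.25 pos [0.5878 0.0928 0.1398] head -82.0 tilt 1.23 F [ 0.6 -0.6 -2.1] w 0.0359 q7 -0.93
{'tx': np.float64(-0.0525), 'ty': np.float64(-0.1115), 'tz': np.float64(0.0037), 'yaw': np.float64(0.0007)}
```

```bash
python3 -m pendant '[{"tx":-0.005,"ty":0,"tz":0,"yaw":0,"claw":0.405},{"tx":-0.013,"ty":0,"tz":0,"yaw":0,"claw":0.405},{"tx":-0.023,"ty":-0.002,"tz":0,"yaw":0,"claw":0.405},{"tx":-0.033,"ty":-0.008,"tz":0,"yaw":0,"claw":0.405},{"tx":-0.043,"ty":-0.018,"tz":0,"yaw":0,"claw":0.405},{"tx":-0.05,"ty":-0.033,"tz":0.001,"yaw":0,"claw":0.405},{"tx":-0.053,"ty":-0.05,"tz":0.002,"yaw":0,"claw":0.405},{"tx":-0.053,"ty":-0.067,"tz":0.002,"yaw":0,"claw":0.405},{"tx":-0.053,"ty":-0.083,"tz":0.003,"yaw":0,"claw":0.405},{"tx":-0.053,"ty":-0.096,"tz":0.0037,"yaw":0,"claw":0.405},{"tx":-0.053,"ty":-0.105,"tz":0.0037,"yaw":0,"claw":0.405},{"tx":-0.053,"ty":-0.11,"tz":0.0037,"yaw":0,"claw":0.405},{"tx":-0.053,"ty":-0.1115,"tz":0.0037,"yaw":0,"claw":0.405},{"tx":-0.053,"ty":-0.1115,"tz":0.0037,"yaw":0,"claw":0.405},{"tx":-0.053,"ty":-0.1115,"tz":0.0037,"yaw":0,"claw":0.405}]' 50
python3 - <<'E'
from ring2 import *
goto(.5674,.2026,.192,-82)
S=shot("scene","31");T=shot("top","31")
overlay(S,"scene",.5863,.2053,np.radians(188),.3,.07,(220,130,270,185),14,"o31s")
overlay(T,"top",.5863,.2053,np.radians(188),.3,.07,(180,185,220,225),14,"o31t")
E
```

```text
time: 47.75
ee_pos: [0.5677, 0.2016, 0.1926]
tcp_rot: [3.043, 1.549, 0.041]
wrist_force: [-0.2, -0.5, -2.1]
width: 0.0361
t 47.75 pos [0.5677 0.2016 0.1926] head -82.0 tilt 1.25 F [-0.2 -0.5 -2.1] w 0.0361 q7 -1.16
{'tx': np.float64(0.0006), 'ty': np.float64(-0.001), 'tz': np.float64(0.0001), 'yaw': np.float64(-0.0007)}
```

```bash
python3 - <<'E'
from h import *
S=cv2.imread("pics/scene_31.png");T=cv2.imread("pics/top_31.png")
crop(S,228,140,268,180,16,"s31b");crop(T,185,192,220,220,18,"t31b")
E
python3 - <<'E'
from h import *
S=cv2.imread("pics/scene_31.png")
crop(S,232,145,262,172,26,"s31c")
s=np.array([.5677,.2016,.1926])
for z in (.07,.12,.15): print(w2p("scene",[s[0]+.0008,s[1]+.0019,z])+.5)
E
```

```text
[242.66894373 160.95341488]
[241.46811321 148.43377333]
[240.71916621 140.62538738]
```

```bash
python3 -m pendant '[{"tx":0.002,"ty":-0.0006,"tz":-0.0004,"yaw":0,"claw":0.405},{"tx":0.005,"ty":-0.001,"tz":-0.0006,"yaw":0,"claw":0.405},{"tx":0.008,"ty":-0.001,"tz":-0.0006,"yaw":0,"claw":0.405},{"tx":0.01,"ty":-0.001,"tz":-0.0006,"yaw":0,"claw":0.405},{"tx":0.012,"ty":-0.001,"tz":-0.0006,"yaw":0,"claw":0.405},{"tx":0.012,"ty":-0.001,"tz":-0.0006,"yaw":0,"claw":0.405}]' 50
python3 - <<'E'
from ring2 import *
goto(.568,.2026,.167,-82)
S=shot("scene","32");crop(S,232,145,262,172,26,"s32c")
T=shot("top","32");crop(T,185,192,220,220,18,"t32b")
E
```

```text
time: 48.45
ee_pos: [0.5681, 0.2028, 0.1803]
tcp_rot: [3.05, 1.55, 0.047]
wrist_force: [-0.2, 0.1, -1.7]
width: 0.0359
t 48.45 pos [0.5681 0.2028 0.1803] head -82.0 tilt 1.21 F [-0.2  0.1 -1.7] w 0.0359 q7 -1.15
{'tx': np.float64(0.0133), 'ty': np.float64(0.0002), 'tz': np.float64(0.0004), 'yaw': np.float64(-0.0006)}
```

```bash
python3 -m pendant '[{"tx":0.002,"ty":0,"tz":0,"yaw":0,"claw":0.405},{"tx":0.003,"ty":0,"tz":0,"yaw":0,"claw":0.405},{"tx":0.004,"ty":0,"tz":0,"yaw":0,"claw":0.405},{"tx":0.004,"ty":0,"tz":0,"yaw":0,"claw":0.405}]' 50
python3 - <<'E'
from ring2 import *
goto(.568,.2026,.167,-82)
S=shot("scene","33");crop(S,232,145,262,172,26,"s33c")
E
```

```text
time: 48.95
ee_pos: [0.5683, 0.2028, 0.1765]
tcp_rot: [3.051, 1.549, 0.048]
wrist_force: [0.2, 0.2, -1.3]
width: 0.036
t 48.95 pos [0.5683 0.2028 0.1765] head -82.0 tilt 1.22 F [ 0.2  0.2 -1.3] w 0.036 q7 -1.15
{'tx': np.float64(0.0095), 'ty': np.float64(0.0002), 'tz': np.float64(0.0005), 'yaw': np.float64(-0.0006)}
```

```bash
python3 -m pendant '[{"tx":0.002,"ty":0,"tz":0,"yaw":0,"claw":0.405},{"tx":0.004,"ty":0,"tz":0,"yaw":0,"claw":0.405},{"tx":0.006,"ty":0,"tz":0,"yaw":0,"claw":0.405},{"tx":0.006,"ty":0,"tz":0,"yaw":0,"claw":0.405}]' 50
python3 - <<'E'
from ring2 import *
goto(.568,.2026,.167,-82)
S=shot("scene","34");crop(S,232,145,262,172,26,"s34c")
T=shot("top","34");crop(T,185,192,220,220,18,"t34b")
E
```

```text
time: 49.4
ee_pos: [0.5683, 0.2028, 0.1702]
tcp_rot: [3.044, 1.55, 0.042]
wrist_force: [0.4, -0.2, -1.6]
width: 0.0359
t 49.4 pos [0.5683 0.2028 0.1702] head -82.0 tilt 1.19 F [ 0.4 -0.2 -1.6] w 0.0359 q7 -1.14
{'tx': np.float64(0.0032), 'ty': np.float64(0.0002), 'tz': np.float64(0.0004), 'yaw': np.float64(-0.0006)}
```

```bash
python3 -m pendant '[{"tx":0.001,"ty":0,"tz":0,"yaw":0,"claw":0.405},{"tx":0.002,"ty":0,"tz":0,"yaw":0,"claw":0.405},{"tx":0.003,"ty":0,"tz":0,"yaw":0,"claw":0.405},{"tx":0.003,"ty":0,"tz":0,"yaw":0,"claw":0.405}]' 50
python3 - <<'E'
from ring2 import *
goto(.568,.2026,.167,-82)
E
```

```text
time: 49.9
ee_pos: [0.5685, 0.2028, 0.1673]
tcp_rot: [3.046, 1.55, 0.044]
wrist_force: [0.7, -0.9, -1.0]
width: 0.0362
t 49.9 pos [0.5685 0.2028 0.1673] head -82.0 tilt 1.21 F [ 0.7 -0.9 -1. ] w 0.0362 q7 -1.14
{'tx': np.float64(0.0003), 'ty': np.float64(0.0001), 'tz': np.float64(0.0005), 'yaw': np.float64(-0.0007)}
```

```bash
python3 -m pendant '[{"tx":0.001,"ty":0,"tz":0,"yaw":0,"claw":0.405},{"tx":0.0015,"ty":0,"tz":0,"yaw":0,"claw":0.405},{"tx":0.0015,"ty":0,"tz":0,"yaw":0,"claw":0.405}]' 50
python3 - <<'E'
from ring2 import *
goto(.568,.2026,.167,-82)
S=shot("scene","35");crop(S,232,145,262,172,26,"s35c")
E
```

```text
time: 50.2
ee_pos: [0.569, 0.2027, 0.1663]
tcp_rot: [3.054, 1.549, 0.052]
wrist_force: [-0.1, -0.3, 0.9]
width: 0.0359
t 50.2 pos [0.569  0.2027 0.1663] head -82.0 tilt 1.28 F [-0.1 -0.3  0.9] w 0.0359 q7 -1.14
{'tx': np.float64(-0.0007), 'ty': np.float64(0.0), 'tz': np.float64(0.001), 'yaw': np.float64(-0.0008)}
```

```bash
python3 -m pendant '[{"tx":0,"ty":0,"tz":0,"yaw":0,"claw":0.43},{"tx":0,"ty":0,"tz":0,"yaw":0,"claw":0.46},{"tx":0,"ty":0,"tz":0,"yaw":0,"claw":0.49},{"tx":0,"ty":0,"tz":0,"yaw":0,"claw":0.52},{"tx":-0.0003,"ty":0,"tz":0,"yaw":0,"claw":0.54},{"tx":-0.0003,"ty":0,"tz":0,"yaw":0,"claw":0.54}]' 50
python3 - <<'E'
from ring2 import *
goto(.568,.2026,.167,-82)
S=shot("scene","36");crop(S,232,145,262,172,26,"s36c")
T=shot("top","36");crop(T,185,192,220,220,18,"t36b")
E
```

```text
time: 50.85
ee_pos: [0.5685, 0.203, 0.1664]
tcp_rot: [3.07, 1.549, 0.067]
wrist_force: [-0.9, 0.8, 3.1]
width: 0.0481
t 50.85 pos [0.5685 0.203  0.1664] head -82.0 tilt 1.22 F [-0.9  0.8  3.1] w 0.0481 q7 -1.14
{'tx': np.float64(-0.0006), 'ty': np.float64(0.0003), 'tz': np.float64(0.0005), 'yaw': np.float64(-0.0006)}
```

```bash
python3 -m pendant '[{"tx":-0.0005,"ty":0,"tz":0,"yaw":0,"claw":0.57},{"tx":-0.0008,"ty":0,"tz":0,"yaw":0,"claw":0.6},{"tx":-0.001,"ty":0,"tz":0,"yaw":0,"claw":0.63},{"tx":-0.001,"ty":0,"tz":0,"yaw":0,"claw":0.655},{"tx":-0.001,"ty":0,"tz":0,"yaw":0,"claw":0.655},{"tx":-0.001,"ty":0,"tz":0,"yaw":0,"claw":0.655}]' 50
python3 - <<'E'
from ring2 import *
goto(.568,.2026,.167,-82)
S=shot("scene","37");crop(S,232,145,262,172,26,"s37c")
E
```

```text
time: 51.55
ee_pos: [0.5687, 0.2027, 0.1674]
tcp_rot: [3.05, 1.549, 0.047]
wrist_force: [-0.3, -0.1, -1.3]
width: 0.058
t 51.55 pos [0.5687 0.2027 0.1674] head -82.0 tilt 1.24 F [-0.3 -0.1 -1.3] w 0.058 q7 -1.14
{'tx': np.float64(0.0004), 'ty': np.float64(0.0), 'tz': np.float64(0.0007), 'yaw': np.float64(-0.0008)}
```

Run:
```python
from h import *
goto(.5687,.2027,.1974,-82)
```

```text
t 51.6 pos [0.5687 0.2028 0.1674] head -82.0 tilt 1.24 F [-0.6  0.  -1.4] w 0.0575 q7 -1.14
{'tx': np.float64(-0.03), 'ty': np.float64(0.0001), 'tz': np.float64(-0.0007), 'yaw': np.float64(-0.0008)}
```

```bash
python3 -m pendant '[{"tx":-0.002,"ty":0,"tz":0,"yaw":0,"claw":0.66},{"tx":-0.004,"ty":0,"tz":-0.0001,"yaw":0,"claw":0.66},{"tx":-0.007,"ty":0,"tz":-0.0002,"yaw":0,"claw":0.66},{"tx":-0.011,"ty":0,"tz":-0.0003,"yaw":0,"claw":0.66},{"tx":-0.017,"ty":0,"tz":-0.0004,"yaw":0,"claw":0.65},{"tx":-0.024,"ty":0,"tz":-0.0006,"yaw":0,"claw":0.65},{"tx":-0.03,"ty":0,"tz":-0.0007,"yaw":0,"claw":0.63},{"tx":-0.03,"ty":0,"tz":-0.0007,"yaw":0,"claw":0.63}]' 50
python3 - <<'E'
from ring2 import *
goto(.568,.2026,.167,-82)
S=shot("scene","38");crop(S,232,140,267,180,18,"s38c")
T=shot("top","38");crop(T,180,192,220,220,18,"t38b")
E
```

```text
time: 52.4
ee_pos: [0.5694, 0.2028, 0.1986]
tcp_rot: [3.068, 1.547, 0.066]
wrist_force: [0.6, -0.0, -1.4]
width: 0.0551
t 52.4 pos [0.5694 0.2028 0.1986] head -82.0 tilt 1.36 F [ 0.6 -0.  -1.4] w 0.0551 q7 -1.17
{'tx': np.float64(0.0316), 'ty': np.float64(-0.0), 'tz': np.float64(0.0022), 'yaw': np.float64(-0.0008)}
```

Run:
```python
from h import *
goto(.5253,.3800,.222,-4.3)
```

```text
t 52.5 pos [0.5687 0.2029 0.1976] head -82.0 tilt 1.25 F [-0.6 -0.8 -0.9] w 0.0557 q7 -1.17
{'tx': np.float64(-0.0252), 'ty': np.float64(-0.1813), 'tz': np.float64(0.0179), 'yaw': np.float64(-1.3568)}
```

```bash
python3 -m pendant '[{"tx":-0.006,"ty":0,"tz":0,"yaw":-0.05,"claw":0.58},{"tx":-0.014,"ty":-0.005,"tz":0,"yaw":-0.13,"claw":0.55},{"tx":-0.022,"ty":-0.014,"tz":0.001,"yaw":-0.23,"claw":0.55},{"tx":-0.025,"ty":-0.028,"tz":0.003,"yaw":-0.33,"claw":0.55},{"tx":-0.025,"ty":-0.046,"tz":0.005,"yaw":-0.43,"claw":0.55},{"tx":-0.025,"ty":-0.066,"tz":0.007,"yaw":-0.53,"claw":0.55},{"tx":-0.025,"ty":-0.087,"tz":0.009,"yaw":-0.63,"claw":0.55},{"tx":-0.025,"ty":-0.108,"tz":0.011,"yaw":-0.73,"claw":0.55},{"tx":-0.025,"ty":-0.128,"tz":0.013,"yaw":-0.83,"claw":0.55},{"tx":-0.025,"ty":-0.146,"tz":0.0145,"yaw":-0.93,"claw":0.55},{"tx":-0.025,"ty":-0.16,"tz":0.016,"yaw":-1.03,"claw":0.55},{"tx":-0.025,"ty":-0.17,"tz":0.017,"yaw":-1.13,"claw":0.55},{"tx":-0.025,"ty":-0.177,"tz":0.0175,"yaw":-1.22,"claw":0.55},{"tx":-0.025,"ty":-0.1805,"tz":0.0179,"yaw":-1.3,"claw":0.57},{"tx":-0.025,"ty":-0.1813,"tz":0.0179,"yaw":-1.35,"claw":0.6},{"tx":-0.025,"ty":-0.1813,"tz":0.0179,"yaw":-1.357,"claw":0.65},{"tx":-0.025,"ty":-0.1813,"tz":0.0179,"yaw":-1.357,"claw":0.65},{"tx":-0.025,"ty":-0.1813,"tz":0.0179,"yaw":-1.357,"claw":0.65}]' 50
python3 - <<'E'
from h import *
goto(.5253,.3804,.218,-4.3)
S=shot("scene","39");crop(S,190,95,270,180,9,"s39");crop(S,232,150,262,177,26,"s39c");crop(S,193,100,228,155,14,"s39p")
T=shot("top","39");crop(T,135,190,215,250,9,"t39")
E
```

```text
time: 54.3
ee_pos: [0.5253, 0.3796, 0.2217]
tcp_rot: [1.689, 1.549, 0.042]
wrist_force: [0.3, 1.0, -0.8]
width: 0.0574
t 54.3 pos [0.5253 0.3796 0.2217] head -4.4 tilt 1.24 F [ 0.3  1.  -0.8] w 0.0574 q7 -0.44
{'tx': np.float64(0.0037), 'ty': np.float64(-0.0002), 'tz': np.float64(-0.0007), 'yaw': np.float64(-0.001)}
```

Run:
```python
from h import *
for n in("scene","top"):
    p=np.array([.525,.38,.1]);b=w2p(n,p)
    print(n,b,[(w2p(n,p+d)-b).round(3) for d in np.eye(3)*.001])
a=cv2.imread("pics/top_21.png");b=cv2.imread("pics/top_39.png")
crop(a,135,195,165,235,14,"t21p");crop(b,135,195,165,235,14,"t39p")
x=np.hstack([cv2.imread("pics/t21p.png"),cv2.imread("pics/t39p.png")]);cv2.imwrite("pics/cmpT.png",np.clip((x/255.)**.6*255,0,255).astype(np.uint8))
a=cv2.imread("pics/scene_21.png");b=cv2.imread("pics/scene_39.png")
crop(a,193,98,225,152,12,"s21p");crop(b,193,98,225,152,12,"s39p")
x=np.hstack([cv2.imread("pics/s21p.png"),cv2.imread("pics/s39p.png")]);cv2.imwrite("pics/cmpS.png",np.clip((x/255.)**.6*255,0,255).astype(np.uint8))
```

```text
scene [208.76527453 135.25071762] [array([ 0.251, -0.074]), array([-0.111, -0.112]), array([-0.037, -0.242])]
top [149.70261433 218.66842887] [array([ 0.015, -0.263]), array([-0.271,  0.005]), array([-0.075, -0.067])]
```

Run:
```python
from h import *
goto(.5238,.3840,.207,-4.3)
```

```text
t 54.4 pos [0.5253 0.3798 0.2218] head -4.3 tilt 1.25 F [-0.9  0.5 -1.8] w 0.0571 q7 -0.44
{'tx': np.float64(0.0147), 'ty': np.float64(-0.0022), 'tz': np.float64(-0.0041), 'yaw': np.float64(-0.0006)}
```

```bash
python3 -m pendant '[{"tx":0.001,"ty":-0.0007,"tz":-0.001,"yaw":0,"claw":0.65},{"tx":0.004,"ty":-0.0016,"tz":-0.003,"yaw":0,"claw":0.65},{"tx":0.009,"ty":-0.0022,"tz":-0.0041,"yaw":0,"claw":0.65},{"tx":0.0135,"ty":-0.0022,"tz":-0.0041,"yaw":0,"claw":0.65},{"tx":0.0147,"ty":-0.0022,"tz":-0.0041,"yaw":0,"claw":0.65},{"tx":0.0147,"ty":-0.0022,"tz":-0.0041,"yaw":0,"claw":0.65},{"tx":0.0147,"ty":-0.0022,"tz":-0.0041,"yaw":0,"claw":0.65}]' 30
python3 - <<'E'
from h import *
goto(.5238,.3840,.197,-4.3)
a=shot("top","40");b=shot("scene","40")
crop(a,135,195,165,235,14,"t40p");crop(b,193,105,225,152,14,"s40p")
E
```

```text
time: 55.1
ee_pos: [0.524, 0.3839, 0.2071]
tcp_rot: [1.69, 1.549, 0.044]
wrist_force: [0.5, 0.3, -0.8]
width: 0.0575
t 55.1 pos [0.524  0.3839 0.2071] head -4.3 tilt 1.26 F [ 0.5  0.3 -0.8] w 0.0575 q7 -0.44
{'tx': np.float64(0.0101), 'ty': np.float64(-0.0004), 'tz': np.float64(-0.0), 'yaw': np.float64(-0.0008)}
```

```bash
python3 -m pendant '[{"tx":0.003,"ty":-0.001,"tz":0,"yaw":0,"claw":0.65},{"tx":0.007,"ty":-0.0018,"tz":0,"yaw":0,"claw":0.65},{"tx":0.011,"ty":-0.0018,"tz":0,"yaw":0,"claw":0.65},{"tx":0.011,"ty":-0.0018,"tz":0,"yaw":0,"claw":0.65}]' 30
python3 - <<'E'
from h import *
goto(.5238,.3840,.197,-4.3)
a=shot("top","41");b=shot("scene","41")
crop(a,140,205,165,235,20,"t41p");crop(b,195,125,225,152,22,"s41p")
E
```

```text
time: 55.6
ee_pos: [0.5219, 0.384, 0.1953]
tcp_rot: [1.663, 1.55, 0.016]
wrist_force: [-1.1, -0.1, -1.2]
width: 0.0571
t 55.6 pos [0.5219 0.384  0.1953] head -4.3 tilt 1.19 F [-1.1 -0.1 -1.2] w 0.0571 q7 -0.43
{'tx': np.float64(-0.0016), 'ty': np.float64(0.002), 'tz': np.float64(-0.0002), 'yaw': np.float64(-0.0006)}
```

```bash
python3 -m pendant '[{"tx":0.004,"ty":0.0008,"tz":0,"yaw":0,"claw":0.65},{"tx":0.008,"ty":0.0008,"tz":0,"yaw":0,"claw":0.65},{"tx":0.012,"ty":0.0008,"tz":0,"yaw":0,"claw":0.65},{"tx":0.015,"ty":0.0008,"tz":0,"yaw":0,"claw":0.65},{"tx":0.015,"ty":0.0008,"tz":0,"yaw":0,"claw":0.65}]' 30
python3 - <<'E'
from h import *
goto(.5238,.3840,.15,-4.3)
a=shot("top","42");b=shot("scene","42")
crop(a,140,205,165,235,20,"t42p");crop(b,195,125,225,152,22,"s42p")
E
```

```text
time: 56.2
ee_pos: [0.5231, 0.3839, 0.1803]
tcp_rot: [1.659, 1.55, 0.013]
wrist_force: [0.1, 0.1, -1.9]
width: 0.0572
t 56.2 pos [0.5231 0.3839 0.1803] head -4.3 tilt 1.2 F [ 0.1  0.1 -1.9] w 0.0572 q7 -0.43
{'tx': np.float64(0.0303), 'ty': np.float64(0.0), 'tz': np.float64(-0.0001), 'yaw': np.float64(-0.0008)}
```

```bash
python3 -m pendant '[{"tx":0.005,"ty":0.0,"tz":0,"yaw":0,"claw":0.65},{"tx":0.01,"ty":0.0,"tz":0,"yaw":0,"claw":0.65},{"tx":0.015,"ty":0,"tz":0,"yaw":0,"claw":0.65},{"tx":0.02,"ty":0,"tz":0,"yaw":0,"claw":0.65},{"tx":0.025,"ty":0,"tz":0,"yaw":0,"claw":0.65},{"tx":0.025,"ty":0,"tz":0,"yaw":0,"claw":0.65}]' 30
python3 - <<'E'
from h import *
goto(.5238,.3830,.128,-4.3)
a=shot("top","43");b=shot("scene","43")
crop(a,140,205,165,235,20,"t43p");crop(b,195,105,225,152,14,"s43p")
E
```

```text
time: 56.9
ee_pos: [0.5235, 0.3838, 0.155]
tcp_rot: [1.642, 1.55, -0.005]
wrist_force: [-0.0, -0.6, -0.6]
width: 0.0572
t 56.9 pos [0.5235 0.3838 0.155 ] head -4.3 tilt 1.17 F [-0.  -0.6 -0.6] w 0.0572 q7 -0.41
{'tx': np.float64(0.027), 'ty': np.float64(-0.0002), 'tz': np.float64(0.0008), 'yaw': np.float64(-0.0008)}
```

```bash
python3 -m pendant '[{"tx":0.005,"ty":0.0,"tz":0.0003,"yaw":0,"claw":0.65},{"tx":0.01,"ty":0.0,"tz":0.0005,"yaw":0,"claw":0.65},{"tx":0.015,"ty":0,"tz":0.0008,"yaw":0,"claw":0.65},{"tx":0.02,"ty":0,"tz":0.0008,"yaw":0,"claw":0.65},{"tx":0.02,"ty":0,"tz":0.0008,"yaw":0,"claw":0.65}]' 30
python3 - <<'E'
from h import *
goto(.5238,.3830,.128,-4.3)
E
```

```text
time: 57.5
ee_pos: [0.5238, 0.3829, 0.1348]
tcp_rot: [1.634, 1.551, -0.012]
wrist_force: [-0.4, -0.1, -0.9]
width: 0.0576
t 57.5 pos [0.5238 0.3829 0.1348] head -4.3 tilt 1.16 F [-0.4 -0.1 -0.9] w 0.0576 q7 -0.4
{'tx': np.float64(0.0068), 'ty': np.float64(-0.0002), 'tz': np.float64(-0.0001), 'yaw': np.float64(-0.0008)}
```

```bash
python3 -m pendant '[{"tx":0.003,"ty":0.0,"tz":0.0003,"yaw":0,"claw":0.65},{"tx":0.005,"ty":0.0,"tz":0.0005,"yaw":0,"claw":0.65},{"tx":0.007,"ty":0,"tz":0.0008,"yaw":0,"claw":0.65},{"tx":0.007,"ty":0,"tz":0.0008,"yaw":0,"claw":0.65}]' 30
python3 - <<'E'
from h import *
goto(.5238,.3830,.128,-4.3)
b=shot("scene","44");crop(b,190,105,225,165,13,"s44p")
E
```

```text
time: 57.9
ee_pos: [0.5249, 0.3823, 0.1294]
tcp_rot: [1.697, 1.549, 0.05]
wrist_force: [-1.9, -0.7, 7.0]
width: 0.0575
t 57.9 pos [0.5249 0.3823 0.1294] head -4.4 tilt 1.27 F [-1.9 -0.7  7. ] w 0.0575 q7 -0.4
{'tx': np.float64(0.0013), 'ty': np.float64(-0.0012), 'tz': np.float64(-0.0006), 'yaw': np.float64(-0.0012)}
```

```bash
python3 -m pendant '[{"tx":0,"ty":0,"tz":0,"yaw":0,"claw":0.69},{"tx":0,"ty":0,"tz":0,"yaw":0,"claw":0.72},{"tx":0,"ty":0,"tz":0,"yaw":0,"claw":0.78},{"tx":0,"ty":0,"tz":0,"yaw":0,"claw":0.88},{"tx":0,"ty":0,"tz":0,"yaw":0,"claw":1},{"tx":0,"ty":0,"tz":0,"yaw":0,"claw":1}]' 30
python3 - <<'E'
from h import *
goto(.5249,.3823,.24,-4.3)
b=shot("scene","45");crop(b,190,105,225,165,13,"s45p")
E
```

```text
time: 58.55
ee_pos: [0.5249, 0.3823, 0.1293]
tcp_rot: [1.695, 1.549, 0.048]
wrist_force: [-0.5, -0.1, 0.5]
width: 0.0877
t 58.55 pos [0.5249 0.3823 0.1293] head -4.4 tilt 1.27 F [-0.5 -0.1  0.5] w 0.0877 q7 -0.4
{'tx': np.float64(-0.1106), 'ty': np.float64(0.0024), 'tz': np.float64(-0.0003), 'yaw': np.float64(-0.0011)}
```

```bash
python3 -m pendant '[{"tx":-0.01,"ty":0,"tz":0,"yaw":0,"claw":1},{"tx":-0.03,"ty":0.0006,"tz":0,"yaw":0,"claw":1},{"tx":-0.06,"ty":0.0012,"tz":0,"yaw":0,"claw":1},{"tx":-0.09,"ty":0.002,"tz":0,"yaw":0,"claw":1},{"tx":-0.12,"ty":0.0026,"tz":0,"yaw":0,"claw":1},{"tx":-0.12,"ty":0.0026,"tz":0,"yaw":0,"claw":1},{"tx":-0.12,"ty":0.0026,"tz":0,"yaw":0,"claw":1}]'
python3 - <<'E'
from h import *
for n in("scene","top"): 
    im=shot(n,"50")
goto(.35,.45,.25,-4.4)
E
```

```text
time: 59.3
ee_pos: [0.5251, 0.3822, 0.2505]
tcp_rot: [1.748, 1.547, 0.101]
wrist_force: [-0.4, 0.0, 0.2]
width: 0.0882
t 59.4 pos [0.524  0.3818 0.2486] head -4.4 tilt 1.17 F [-0.7  0.8 -0.1] w 0.0882 q7 -0.46
{'tx': np.float64(-0.005), 'ty': np.float64(-0.1787), 'tz': np.float64(-0.0548), 'yaw': np.float64(0.0008)}
```

```bash
python3 -m pendant '[{"tx":-0.005,"ty":-0.04,"tz":-0.012,"yaw":0,"claw":1},{"tx":-0.005,"ty":-0.08,"tz":-0.025,"yaw":0,"claw":1},{"tx":-0.005,"ty":-0.12,"tz":-0.037,"yaw":0,"claw":1},{"tx":-0.005,"ty":-0.16,"tz":-0.05,"yaw":0,"claw":1},{"tx":-0.005,"ty":-0.178,"tz":-0.055,"yaw":0,"claw":1},{"tx":-0.005,"ty":-0.178,"tz":-0.055,"yaw":0,"claw":1},{"tx":-0.005,"ty":-0.178,"tz":-0.055,"yaw":0,"claw":1}]'
python3 - <<'E'
from h import *
im=shot("scene","51"); print(None if im is None else im.shape)
im2=shot("top","51")
import cv2
a=cv2.imread("pics/scene_51.png");b=cv2.imread("pics/top_51.png")
for P in([.584,.205,.042],[.584,.205,.055],[.525,.382,.14]): print(w2p("scene",P),w2p("top",P))
u,v=w2p("scene",[.584,.205,.045])[:2];crop(a,int(u)-40,int(v)-30,int(u)+40,int(v)+30,9,"s51c")
u,v=w2p("top",[.584,.205,.045])[:2];crop(b,int(u)-40,int(v)-30,int(u)+40,int(v)+30,9,"t51c")
E
```

```text
time: 60.1
ee_pos: [0.3511, 0.4495, 0.2495]
tcp_rot: [1.586, 1.55, -0.061]
wrist_force: [0.4, 0.7, -0.0]
width: 0.0884
(420, 560, 3)
[246.51364086 165.67202263] [200.22121466 206.60847593]
[246.2390778  162.56513777] [199.63600983 205.68585598]
[207.02887081 125.16310573] [146.08575421 215.95297039]
```

View pics/scene_51.png

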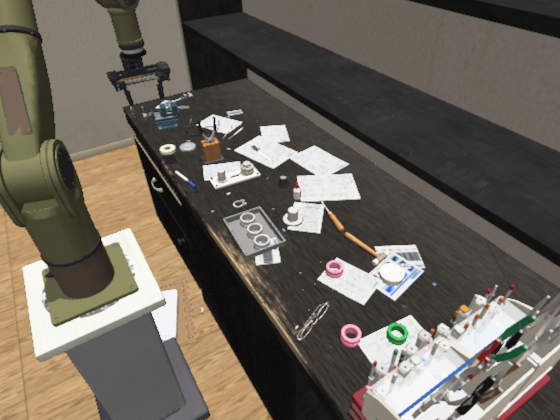

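View pics/top_51.png

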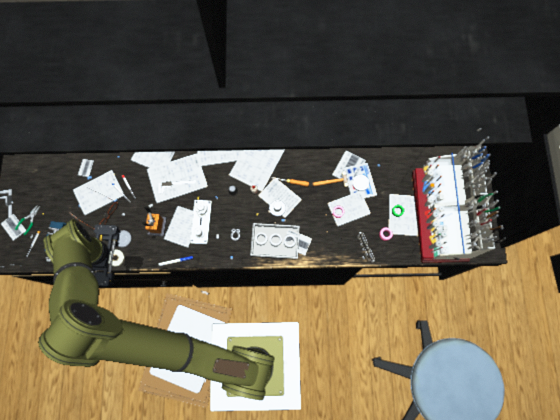

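View pics/s51c.png

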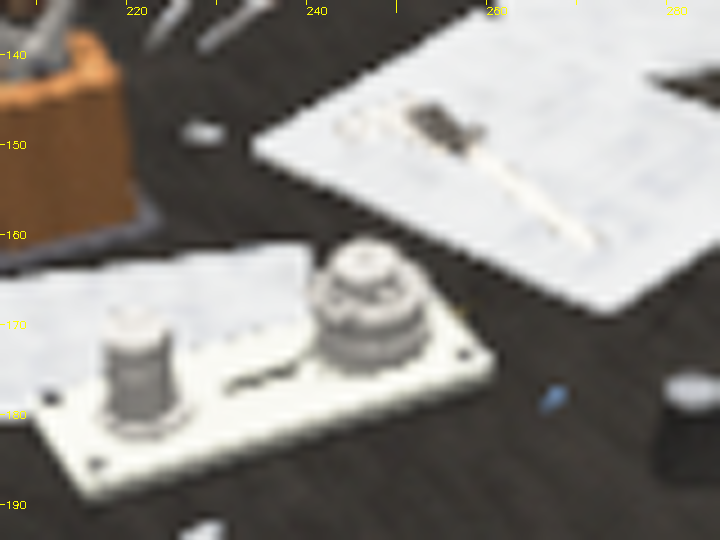

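View pics/t51c.png

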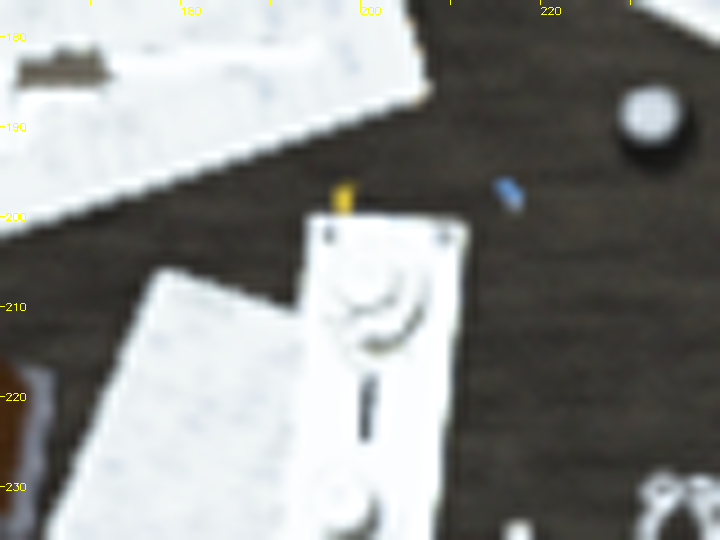

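Run:
```python
from h import *
import cv2,numpy as np
a=cv2.imread("pics/scene_51.png")
x0,y0,x1,y1,s=230,152,264,182,20
big=cv2.resize(a[y0:y1,x0:x1],None,fx=s,fy=s,interpolation=cv2.INTER_CUBIC)
big=cv2.convertScaleAbs(big,alpha=1.0)
cv2.imwrite("pics/s51d.png",big)
o=big.copy()
c0=np.array([.584,.205])+np.array([.0008,.0019])
h=np.radians(188)
def draw(pts,col):
    q=np.array([w2p("scene",list(p))[:2] for p in pts])
    q=((q+.5-[x0,y0])*s).astype(int); cv2.polylines(o,[q],True,col,1)
t=np.linspace(0,2*np.pi,60)
cir=lambda r,z,dx=0:[(c0[0]+dx*np.cos(h)+r*np.cos(k),c0[1]+dx*np.sin(h)+r*np.sin(k),z) for k in t]
draw(cir(.0135,.055),(0,0,255));draw(cir(.023,.042),(255,0,0));draw(cir(.0168,.046),(0,200,0));draw(cir(.023,.018),(255,0,0))
for sg in(1,-1):
    e=c0+np.array([.0195*np.cos(h)-sg*.0085*np.sin(h),.0195*np.sin(h)+sg*.0085*np.cos(h)])
    draw([(e[0]+.0068*np.cos(k),e[1]+.0068*np.sin(k),.046) for k in t],(0,200,0))
cv2.imwrite("pics/s51e.png",o)
```

```text
(no output)
```

View pics/s51d.png

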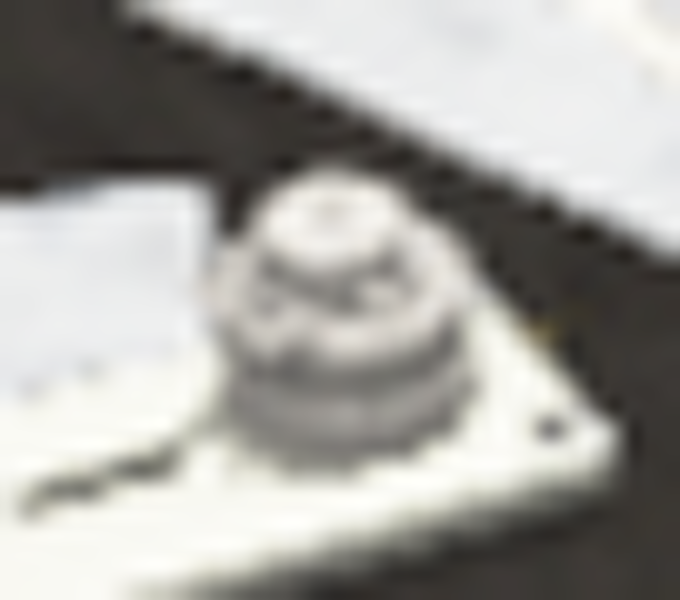

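View pics/s51e.png

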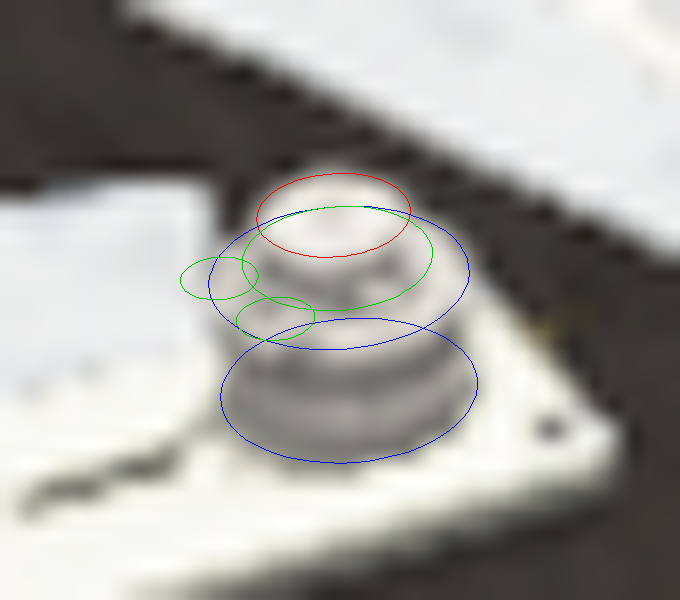

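```bash
ls -tr pics | tr '\n' ' '
python3 - <<'E'
import cv2,numpy as np,glob
x0,y0,x1,y1,s=226,152,262,182,10
fs=sorted(glob.glob("pics/scene_*.png"),key=lambda f:__import__('os').path.getmtime(f))[-16:]
out=[]
for f in fs:
    a=cv2.imread(f)
    if a.shape[:2]!=(420,560): continue
    b=cv2.resize(a[y0:y1,x0:x1],(190,145),interpolation=cv2.INTER_CUBIC); cv2.putText(b,f[11:-4],(3,12),0,.4,(0,0,255),1); out.append(b)
while len(out)%4: out.append(out[0]*0)
cv2.imwrite("pics/m52.png",np.vstack([np.hstack(out[i:i+4]) for i in range(0,len(out),4)]))
E
```

```text
scene0.png top0.png c1.png c2.png c3.png s1.png s2.png s3.png top_1.png scene_1.png top_2.png t2.png pt.png ps.png scene_3.png s3b.png scene_4.png s4b.png scene_5.png s5b.png scene_6.png s6b.png scene_7.png s7b.png scene_8.png s8b.png scene_9.png s9b.png scene_10.png top_10.png s10b.png scene_11.png s11b.png scene_12.png top_12.png s12b.png scene_13.png s13b.png scene_14.png s14b.png ov_top_1.png ov_scene_1.png scene_15.png s15b.png top_15.png t15b.png s15c.png t15c.png scene_16.png top_16.png s16b.png t16b.png blS.png blT.png scene_17.png top_17.png s17b.png scene_18.png s18b.png top_18.png t18b.png scene_19.png s19b.png top_19.png t19b.png scene_20.png s20b.png scene_21.png s21b.png top_21.png t21b.png tip21.png scene_22.png s22b.png top_22.png t22b.png tip22.png scene_23.png s23b.png scene_24.png s24b.png tip24.png scene_25.png s25b.png scene_26.png s26b.png top_26.png t26b.png scene_27.png s27b.png top_27.png t27b.png scene_28.png s28b.png top_28.png t28b.png scene_29.png s29b.png top_29.png t29b.png scene_30.png s30b.png top_30.png t30b.png o30s.png o30t.png scene_31.png top_31.png o31s.png o31t.png s31b.png t31b.png s31c.png scene_32.png s32c.png top_32.png t32b.png scene_33.png s33c.png scene_34.png s34c.png top_34.png t34b.png scene_35.png s35c.png scene_36.png s36c.png top_36.png t36b.png scene_37.png s37c.png scene_38.png s38c.png top_38.png t38b.png scene_39.png s39.png s39c.png top_39.png t39.png t21p.png t39p.png cmpT.png s21p.png s39p.png cmpS.png top_40.png scene_40.png t40p.png s40p.png top_41.png scene_41.png t41p.png s41p.png top_42.png scene_42.png t42p.png s42p.png top_43.png scene_43.png t43p.png s43p.png scene_44.png s44p.png scene_45.png s45p.png scene_50.png top_50.png scene_51.png top_51.png s51c.png t51c.png s51d.png s51e.png
```

View pics/m52.png

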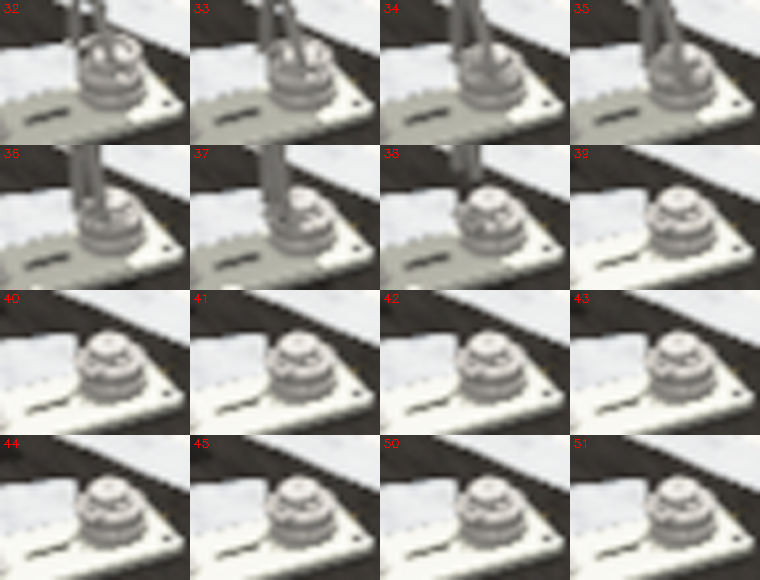

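Run:
```python
import cv2,numpy as np
x0,y0,x1,y1,s=230,152,264,182,11
def b(f): 
    a=cv2.imread(f); return cv2.resize(a[y0:y1,x0:x1],None,fx=s,fy=s,interpolation=cv2.INTER_CUBIC)
A,B=b("pics/scene_21.png"),b("pics/scene_51.png")
d=cv2.convertScaleAbs(cv2.absdiff(A,B),alpha=2.5)
cv2.imwrite("pics/m53.png",np.vstack([np.hstack([A,B])]))
o=cv2.resize(cv2.imread("pics/s51e.png"),(A.shape[1],A.shape[0]))
import numpy as np
cv2.imwrite("pics/m54.png",np.hstack([d,o]))
t=[cv2.resize(cv2.imread(f"pics/{n}_51.png")[y:y+h,x:x+w],(390,292),interpolation=cv2.INTER_CUBIC) for n,x,y,w,h in(("scene",192,110,48,56),("scene",215,200,80,60))]
cv2.imwrite("pics/m55.png",np.hstack(t))
```

```text
(no output)
```

View pics/m53.png

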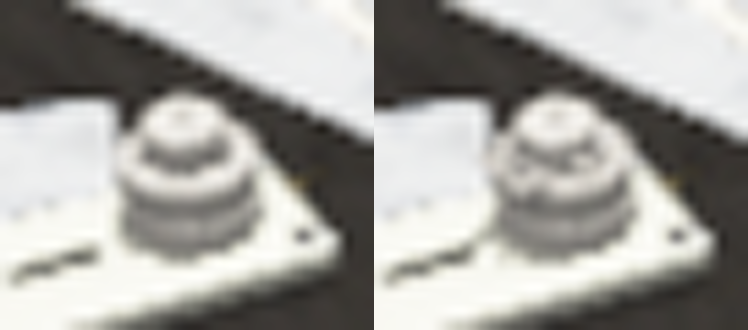

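View pics/m54.png

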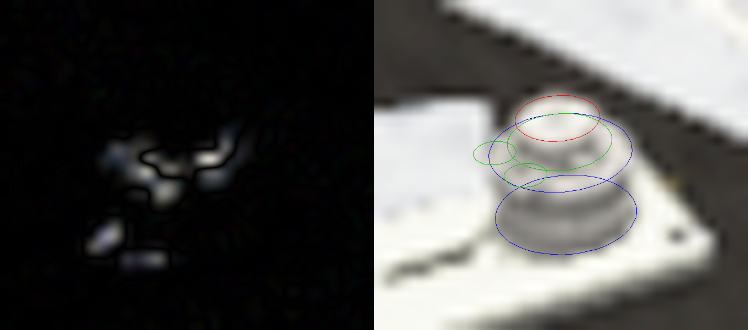

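View pics/m55.png

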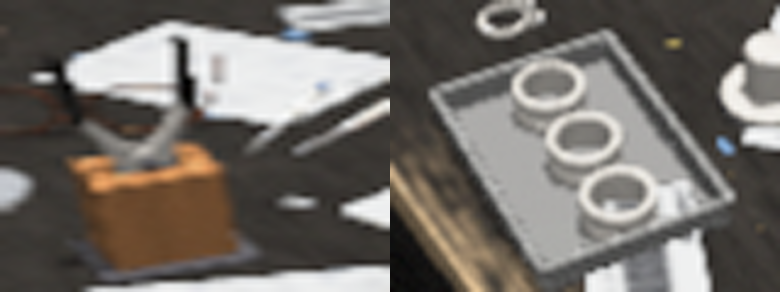

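Run:
```python
from h import *
import cv2,numpy as np
def arms(c,h,th,z):
    out=[]
    for sg in(1,-1):
        pv=np.array([-.0135,sg*.0055])
        a=np.radians(np.linspace(150,35,25))
        def rot(p):
            cc,s_=np.cos(sg*th),np.sin(sg*th); d=np.array(p)-pv
            return pv+np.array([cc*d[0]-s_*d[1],s_*d[0]+cc*d[1]])
        W=lambda p:(c[0]+p[0]*np.cos(h)-p[1]*np.sin(h),c[1]+p[0]*np.sin(h)+p[1]*np.cos(h),z)
        e=[.0195,sg*.0085];t=np.linspace(0,2*np.pi,40)
        for r in(.0068,.0037): out.append([W(rot([e[0]+r*np.cos(k),e[1]+r*np.sin(k)])) for k in t])
        for r in(.0123,.0168): out.append([W(rot([r*np.cos(k),sg*r*np.sin(k)])) for k in a])
    return out
def panel(n,off,x0,y0,x1,y1,s,hyps,ref):
    a=cv2.imread(f"pics/{n}_51.png")[y0:y1,x0:x1]; r=cv2.imread(f"pics/{n}_{ref}.png")[y0:y1,x0:x1]
    up=lambda q:cv2.resize(q,None,fx=s,fy=s,interpolation=cv2.INTER_CUBIC)
    d=(up(a).astype(float).mean(2)-up(r).astype(float).mean(2))*1.5+128
    d=cv2.cvtColor(np.clip(d,0,255).astype(np.uint8),cv2.COLOR_GRAY2BGR)
    st=up(a).astype(float); st=np.clip((st-90)*1.6,0,255).astype(np.uint8)
    P=[st,d]
    for (dx,hd,th,z) in hyps:
        o=st.copy(); h=np.radians(hd); c=np.array([.584,.205])+off+dx*np.array([np.cos(h),np.sin(h)])
        for pts in arms(c,h,th,z):
            q=np.array([w2p(n,list(p))[:2] for p in pts]); q=((q+.5-[x0,y0])*s).astype(int); cv2.polylines(o,[q],False,(0,0,255),1)
        P.append(o)
    return np.vstack([np.hstack(P[:2]),np.hstack(P[2:4])])
hy=[(0,188,0,.046),(-.0023,188,.25,.046)]
cv2.imwrite("pics/m56.png",panel("scene",np.array([.0008,.0019]),234,156,260,178,14,hy,"21"))
cv2.imwrite("pics/m57.png",panel("top",np.array([-.0012,-.0018]),188,196,214,218,14,hy,"21"))
```

```text
(no output)
```

View pics/m56.png

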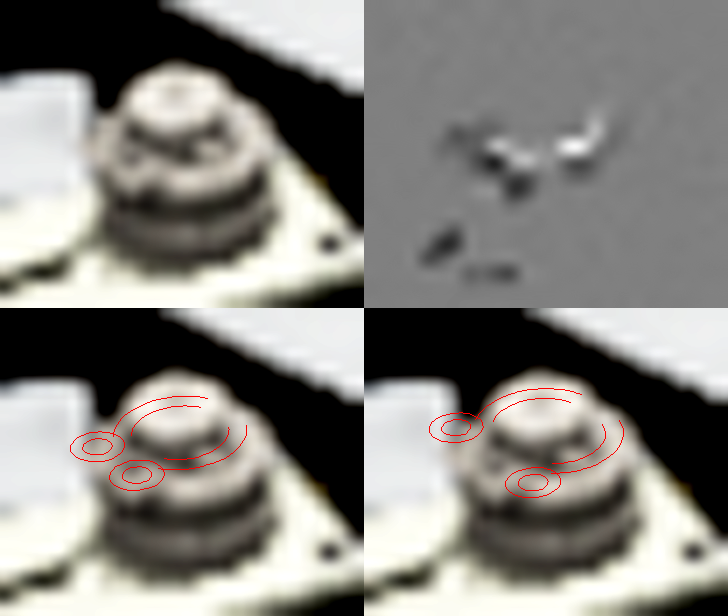

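View pics/m57.png

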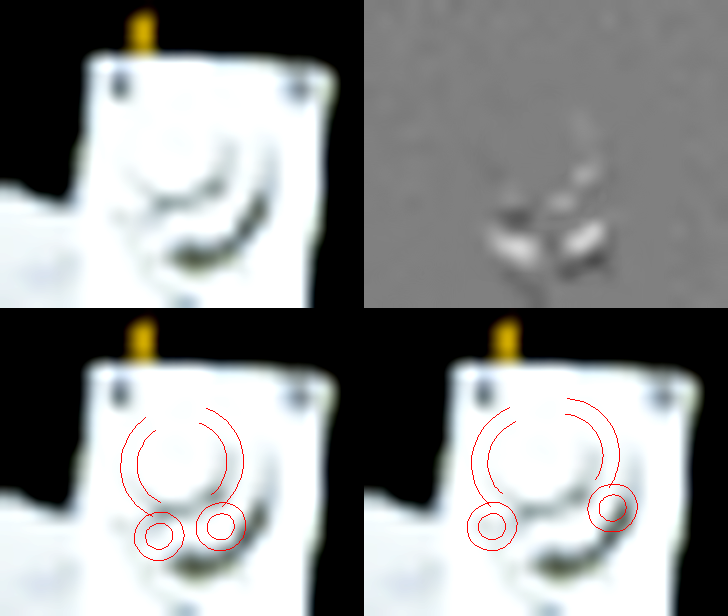

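Run:
```python
import cv2,numpy as np
a=cv2.imread("pics/scene0.png");b=cv2.imread("pics/scene_51.png")
if a.shape!=b.shape: a=cv2.resize(a,(560,420))
m=(cv2.absdiff(a,b).max(2)>40).astype(np.uint8)
n,l,s,c=cv2.connectedComponentsWithStats(cv2.dilate(m,np.ones((3,3))))
for i in range(1,n):
    if s[i][4]>25 and s[i][0]>150: print(s[i],c[i].round())
```

```text
[212 116   6  10  37] [215. 120.]
[238 162  17  15 196] [247. 169.]
[260 184  16  10 128] [268. 188.]
[239 211  31  40 694] [254. 230.]
[307 230  19  17 289] [316. 238.]
[272 246  19  20 309] [282. 256.]
[294 277  21  22 390] [304. 287.]
[345 287  21  20 288] [355. 297.]
```

```bash
python3 -c "
from plant import *
print(job_done())"
```

```text
the job is handed in; nothing more can be done
None
```

The job is done and was handed in at about 60 s of the 210 s allowed; no verdict is reported.

- **Sorting:** Four rollers were present. Three slid right down the wear-limit pin and went into the grey scrap tray. One stopped on the pin's top and now sits right down on the far axle.
- **Locking:** I spread one retaining ring with the pliers, carried it over that axle's end and let it close above the roller. The second ring was not needed and stays where it lay.
- **Pliers:** They hang upright in their wooden block again. They rest about 1 mm higher by the tool reading than at the start, and one handle looks very slightly shifted in the picture. I judged them home because they carry their weight on the block.

**Last checks:**
- **Ring:** In the top camera view it is closed: the eyes are about 70 px apart in the enlarged picture, against 61 px expected closed and about 122 px spread. They sit about 1 image pixel from where the model puts them. At this resolution the groove itself cannot be seen, so "in the groove" rests on the ring touching the roller's top and staying closed there.
- **Tray and bystanders:** Three rollers are in the tray. Comparing the first and last scene pictures shows changes only where I worked, so the loupe, glue bottle, caliper and the look-alikes did not move.
- **Robot:** The arm stands clear of everything with the gripper open.

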